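# Clean the flagged solder joint and hold the loupe over it in focus

## Robot

A 6-joint arm with a two-finger parallel gripper is mounted at the origin on the work surface. World frame = base frame: x ahead of the robot, y to its left, z up, the work surface at z = 0. Lengths are in mm, angles in rad, forces in N, time in s.
With the tool pointing down it reaches from about 225 to 875 mm from the base axis. Payload 3.4 kg.
Tool frame: the origin (TCP) lies on the centre line of the jaws, within the pads' length; the fingertips stand 17 mm ahead of it and the grasp point (between the pads) lies 2 mm behind it; y points along the fingers, x is the direction in which the jaws open and shut, and the axes are right-handed (so a half turn about y gives the same grasp; the last joint's range is limited). The gripper opens to 85 mm and grips with 20 to 120 N. Pads are 22 mm wide; open, the fingers measure 114 mm over their backs; the gripper's body (76 mm by 85 mm) begins 54 mm behind the grasp point. The pads swing forward as they close: fully open they stand 13 mm farther back than shut.
Start: joints at [-1.397, 0.276, 1.505, -0, 1.361, -0.121], TCP at [167.064, -550.228, 248.328] pointing down, gripper open.
Joint ranges: [-2.89, 2.89], [-0.75, 2.08], [0.22, 2.7], [-1.18, 4.32], [0.11, 2.71], [-2.7, 2.7]. Speed limits (rad/s): [2.57, 2.57, 3.14, 3.14, 3.14, 3.14].

## Interface

Orientations are given as a rotation vector (axis times angle).
In Python, from cell import arm gives the robot as it stands.
- The arm moves only by the tool apply_moves, never from a script. Its argument "commands" is a list that holds one entry, the list of rows, each a list of 4 numbers: the shift along the tool's x, y, z scaled (see below), then the turn about the tool's y scaled (see below). A call has 1 to 10 rows; each row shifts and turns the commanded pose from where the row before left it, along the tool's axes as they then stand; what a row does not reach is not made up. The controller multiplies each number of a shift by 0.02 m and each number of a turn by 0.12 rad. A row lasts 1/12 s, in which the tool goes at most 41.7 mm and 7.16 degrees, less where a joint would pass 70% of its speed; a pose out of reach is approached as far as the arm can. A call with a number of a shift or a turn outside -1 to 1 is refused whole. A call with a gripper value outside its range is refused whole. "jaw" is the gripper's target within -1 to 1 (fully open at 1, half-way at 0, shut at -1), set as the call begins (left out, the last holds). The fingers move at their own pace and stop on an object; "grip_force" is the grip in N (left out, the last holds). Time passes only in rows, so rows that do not move let the fingers close. It gives the time, the measured TCP pose, the force and the opening at its end, in the units of the state.
- arm.get_obs(): the state, without advancing time (a new reading comes with each control period).
- arm.capture(name): name is "scene" or "top"; returns a dict with "color" (400x640x3 uint8, red, green, blue), "depth" (400x640 float32, mm along the optical axis (not along the pixel's ray), 0 where there is no reading), "mtx" (3x3 intrinsics, pixels), "k1" (the pictures are not rectified: a ray, as slopes to the right and down, at radius r is drawn at 1 + k1 r^2 times it, then the intrinsics apply), "xyz" and "rotation" of the camera in the world. Camera axes: x right, y down, z forward; pixel columns grow to the right and rows downward; lengths in mm; the calibration is good to about 2 mm. A picture is of the moment at which its call begins.
- arm.sign_off(): hands the job in, once; it reports no verdict.
The state is a dict: "time_s": time; "joint_pos": joint angles; "dq": joint speeds; "tau": joint torques, N m; "tool_pos": TCP position; "orientation": TCP orientation; "force": force on the tool from outside, world axes, zero at the start; "torque": the same for the moment, N m; "grip_width": finger opening in mm.
Only numpy, scipy, OpenCV 4.12 (cv2) and the standard library are available. Lean on these libraries where they do the work, as an engineer would, in place of code of your own. Each camera call takes 0.05 s, during which the arm holds its last target.

## Task

Take the yellow brush out of its stand, dip its bristles into the open white pot, dab them gently on the soldered terminal that the red arrow sticker on the sensor head's green board points at, and put the brush back fully down in its stand. Then pick up the loupe and hold it level and still, its lens centred over that same terminal and at the height marked by the red scriber of the height gauge, touching nothing; finish while holding it there. Leave the gauge setting and everything else on the bench as they are.

Things in the scene. Friction and masses are not known exactly. Their poses are not given: they have to be found in the camera images.
- head: Sensor-head base under rework, fixed to the bench: round aluminium plate (180 mm across, top 48 mm up) on four short legs, a flanged conical steel skirt on it and on top a round green terminal board (104 mm across, its face 87 mm up) with eight turret terminals on a 52 mm circle. Origin: on the bench under the plate's centre. +x points from the centre to the flagged terminal; the red arrow sticker (20 by 14 mm, flat) lies on the board outside that terminal and points at it.
- lug: The flagged solder terminal on the board: 7 mm wide, 6 mm tall, 26 mm from the board's centre, silver-topped; its brass neighbours stand 20 mm away. Origin: centre of its foot on the board.
- joint_top (a point): Top centre of the flagged terminal, 6 mm above the board, 93 mm above the bench; it cannot move.
- brush: Cleaning brush standing upright, bristles down, in its stand: yellow round handle 13 mm across from 6 to 75 mm above the origin, black collar 24 mm across and 6 mm thick, steel ferrule 11 mm across reaching 30 mm below the origin, black bristles 8 mm across reaching 55 mm below it. 36 g. Origin: on the axis, at the collar's underside, which rests on the stand's top; +z towards the handle. Grip the handle from above, about 45 to 60 mm above the origin.
- brush_tip (a point): End of the bristles, 55 mm below the brush's origin on its axis. The bristles give along the axis by up to 10 mm, with 0.4 N at first touch and 2.4 N when fully pushed in; then they are hard.
- stand: Black tool-stand block, fixed, 60 by 100 by 70 mm tall (x, y, z). Origin: centre of its underside. In the middle of its top is the brush's hole; two thin drill shanks stand 12 mm out of the top, 34 mm either side along y.
- stand_hole0 (a point): Centre of the mouth of the brush's hole, in the top of the stand, 70 mm above the bench. The hole is 17 mm wide, runs right through and has a 2 mm chamfer.
- pot: Small open white ceramic pot, loose, 180 g: 60 mm across, 36 mm tall, 3 mm walls, inner floor 5 mm up. Origin: centre of its underside.
- pot_rim (a point): Centre of the pot's mouth, level with the rim, 36 mm above its underside.
- loupe: Hand loupe lying flat on the bench, about 110 g: black lens ring 76 mm across and 20 mm thick with a clear lens 66 mm across, and a white handle 24 mm wide and 22 mm thick which runs along -x from 51 to 156 mm from the lens centre (blue end cap). Origin: under the lens centre, on the underside; z is the lens's optical axis.
- lens (a point): Middle of the lens, 10 mm above the loupe's origin.
- loupe_grip (a point): Good place to grip the handle: 80 mm from the lens centre along the loupe's -x, 11 mm above its underside; the fingers close along the loupe's y over 24 mm.
- gauge: Height gauge, fixed: dark base 75 by 105 by 34 mm, upright steel column to 276 mm, grey sliding head that carries a level scriber pointing along the gauge's +y. Origin: on the bench; +y points along the scriber.
- scriber_tip (a point): End of the scriber's red tip (10 mm wide, 6 mm thick; the point at mid-thickness), 70 mm from the gauge's origin along its y. Its height marks where the middle of the lens belongs, 150 to 180 mm above the bench.
- spool: Bystander: black spool of lacing thread, 52 mm across, 76 mm tall, upright. Origin: centre of its underside.
- pliers: Bystander: pliers with black handles lying flat, 170 mm long, 12 mm thick. Origin: on the bench, near the middle.
- bottle: Bystander: closed blue bottle with a white cap, 48 mm across, 105 mm tall. Origin: centre of its underside.
- gimbal: Bystander: polished steel gimbal ball, 68 mm across, on a round foot, 78 mm tall in all. Origin: centre of its underside.
Mind the look-alikes: they are no part of the job. What is shaped like the stand but purple is not meant. What is shaped like the loupe but pink is not meant.

How it is judged:
By the outcome, as a careful person would: the job done as asked, in the order asked, and still so for the second after the job is handed in, while the arm keeps its last pose, push and grip.
It also fails if it takes over 59 s, if anything falls off the work surface, if the arm or the gripper's body presses on something with over 40 N, if the wrist force passes 120 N, or if a joint passes its speed limit or range.

## Working session

There is one attempt and no reset: what is moved stays moved. The work goes in short steps, Python scripts to look and compute and a tool call to move; the robot and the scene stay as the last step left them, time stands still between calls to the robot, and variables do not carry over. Pictures are saved under pics/ and viewed, and the job is handed in when it is done.

Besides the shell and the picture viewer there is one more tool, called after "Call:" as name(argument=value, ...), one argument or row to a line, values as JSON. apply_moves: Moves the arm, as the interface text tells. Shifts and turns lie within -1 to 1; 1 stands for 0.02 m of shift or 0.12 rad of turn. Its arguments: {"type":"object","properties":{"commands":{"type":"array"},"jaw":{"type":"number"},"grip_force":{"type":"number"}},"required":["commands"]}

```bash
ls; mkdir -p pics
python3 - <<'E'
from cell import arm
import cv2,pickle
o=arm.get_obs(); print(o)
for n in("scene","top"):
    c=arm.capture(n); pickle.dump(c,open(f"{n}0.pkl","wb"))
    cv2.imwrite(f"pics/{n}0.png",c["color"][:,:,::-1]); print(n,c["mtx"],c["k1"],c["xyz"],c["rotation"])
E
```

```text
pics
{'time_s': 0.0, 'joint_pos': array([-1.39697999e+00,  2.76614307e-01,  1.50614334e+00,  1.96879241e-05,
        1.36074522e+00, -1.20989161e-01]), 'dq': array([-0.00034656, -0.00027412, -0.00095123,  0.00015166,  0.00049253,
        0.00062148]), 'tau': array([-3.34885888e-03, -4.16781878e+01, -2.45808095e+01, -4.29001684e-04,
        1.10945044e-02,  9.94130687e-06]), 'tool_pos': array([ 166.9858636 , -549.68013315,  247.42463433]), 'orientation': array([-1.33299165,  0.99028561, -0.98800588]), 'force': array([ 0.95943643,  0.05653695, -0.29414837]), 'torque': array([ 0.02127518, -0.08186302, -0.00724031]), 'grip_width': 85.47689310150477}
scene [[369.52825662   0.         315.65551038]
 [  0.         369.52825662 197.6214284 ]
 [  0.           0.           1.        ]] -0.060826732894365194 [1074.59557359  643.76886593 1181.28166989] [-1.0052382  -2.60878845  0.86109307]
top [[415.88381704   0.         313.30410794]
 [  0.         415.88381704 197.47275895]
 [  0.           0.           1.        ]] -0.07792056621438737 [ 311.84775284   65.42048181 1541.11478146] [-2.17643798  2.12581126 -0.18370543]
```

View pics/scene0.png

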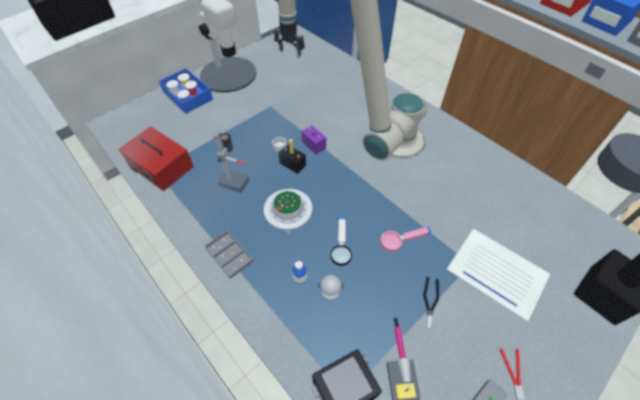

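View pics/top0.png

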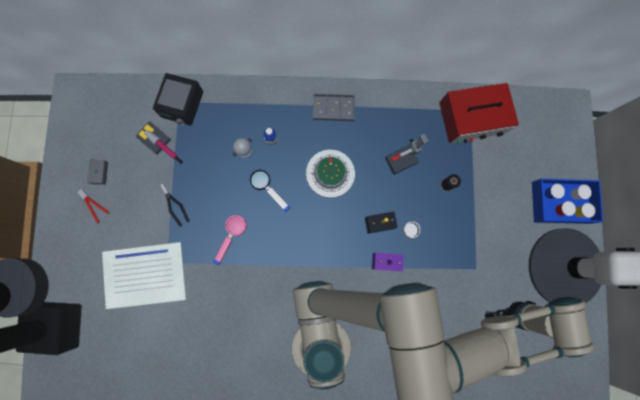

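```bash
cat > h.py <<'E'
import numpy as np,cv2,pickle
from scipy.spatial.transform import Rotation as R
def load(n): return pickle.load(open(n+".pkl","rb"))
def ray(c,uv):
    uv=np.asarray(uv,float).reshape(-1,1,2)
    s=cv2.undistortPoints(uv,c["mtx"],np.array([c["k1"],0,0,0.])).reshape(-1,2)
    d=np.c_[s,np.ones(len(s))]
    return R.from_rotvec(c["rotation"]).apply(d) if np.size(c["rotation"])==3 else d@np.asarray(c["rotation"]).T
def plane(c,uv,z):
    d=ray(c,uv); o=np.asarray(c["xyz"]); return o+d*((z-o[2])/d[:,2])[:,None]
def proj(c,P):
    Rm=R.from_rotvec(c["rotation"]).as_matrix()
    return cv2.projectPoints(np.asarray(P,float).reshape(-1,3),cv2.Rodrigues(Rm.T)[0],-Rm.T@np.asarray(c["xyz"]),c["mtx"],np.array([c["k1"],0,0,0.]))[0].reshape(-1,2)
def tri(c1,u1,c2,u2):
    o=[np.asarray(c["xyz"]) for c in(c1,c2)]; d=[ray(c,u)[0] for c,u in((c1,u1),(c2,u2))]
    d=[x/np.linalg.norm(x) for x in d]
    A=sum(np.eye(3)-np.outer(x,x) for x in d); b=sum((np.eye(3)-np.outer(x,x))@p for x,p in zip(d,o))
    P=np.linalg.solve(A,b); 
    return P,[np.linalg.norm(np.cross(P-p,x)) for x,p in zip(d,o)]
def crop(c,x0,y0,w,h,k,name):
    cv2.imwrite(name,cv2.resize(c["color"][y0:y0+h,x0:x0+w,::-1],None,fx=k,fy=k,interpolation=cv2.INTER_CUBIC))
def blob(c,mask,minA=3):
    n,l,s,ce=cv2.connectedComponentsWithStats(mask.astype(np.uint8))
    return [(s[i],ce[i]) for i in range(1,n) if s[i][4]>=minA]
E
python3 - <<'E'
from h import *
t=load("top0"); s=load("scene0")
crop(t,290,130,160,120,5,"pics/tc1.png")
crop(t,210,130,100,140,4,"pics/tc2.png")
crop(s,200,120,160,120,5,"pics/sc1.png")
crop(s,270,190,120,90,6,"pics/sc2.png")
crop(s,230,100,80,60,10,"pics/sc3.png")
E
```

```text
(no output)
```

View pics/tc1.png

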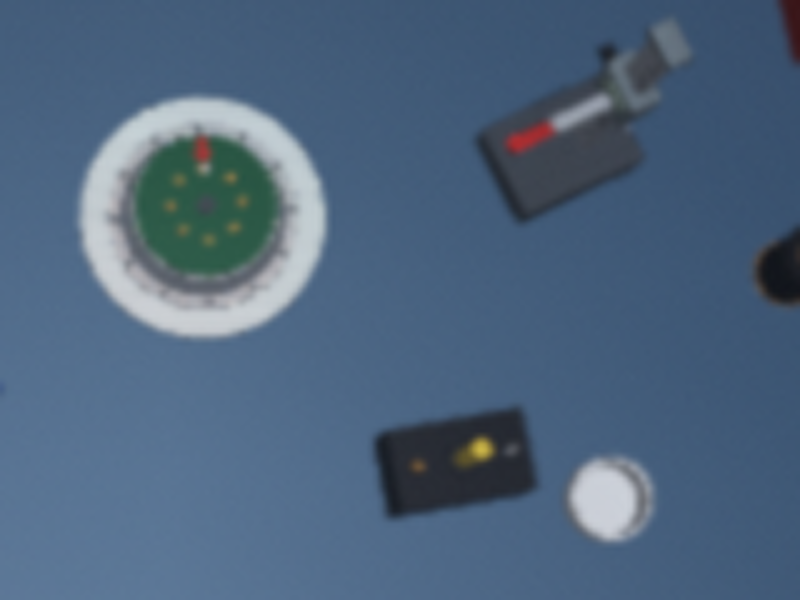

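View pics/tc2.png

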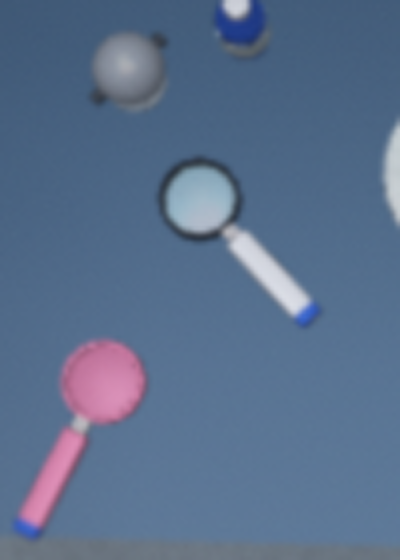

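View pics/sc1.png

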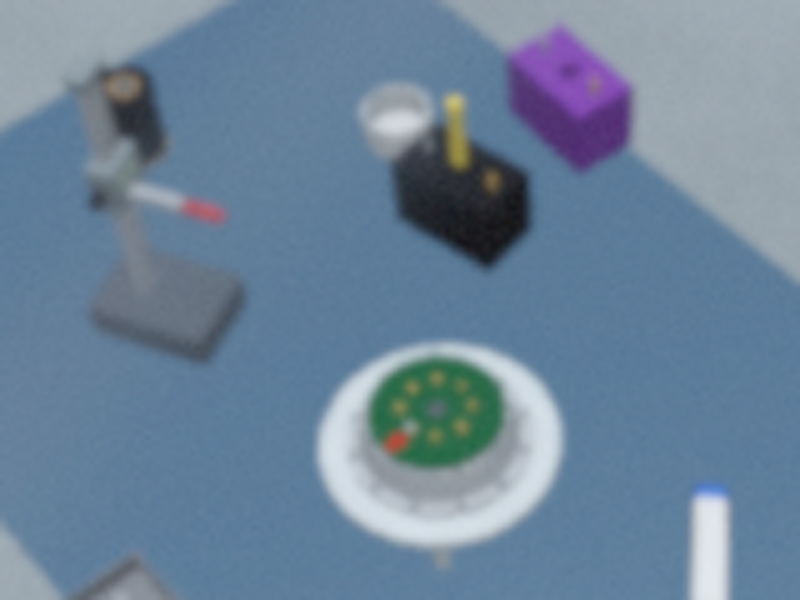

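View pics/sc2.png

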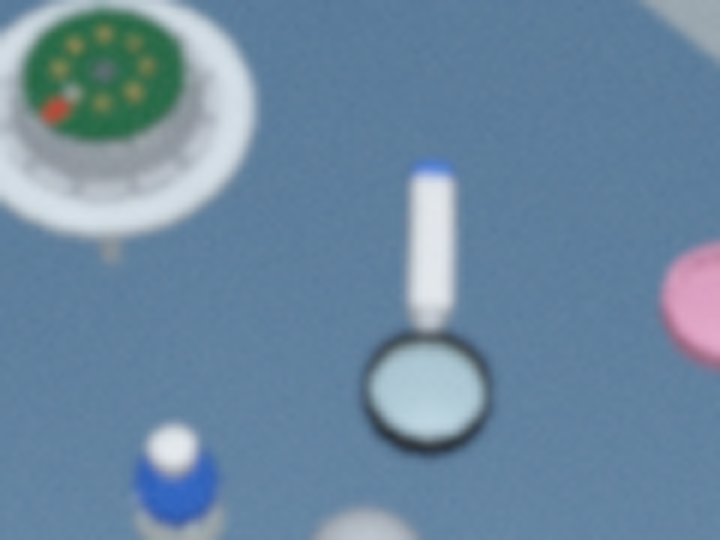

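View pics/sc3.png

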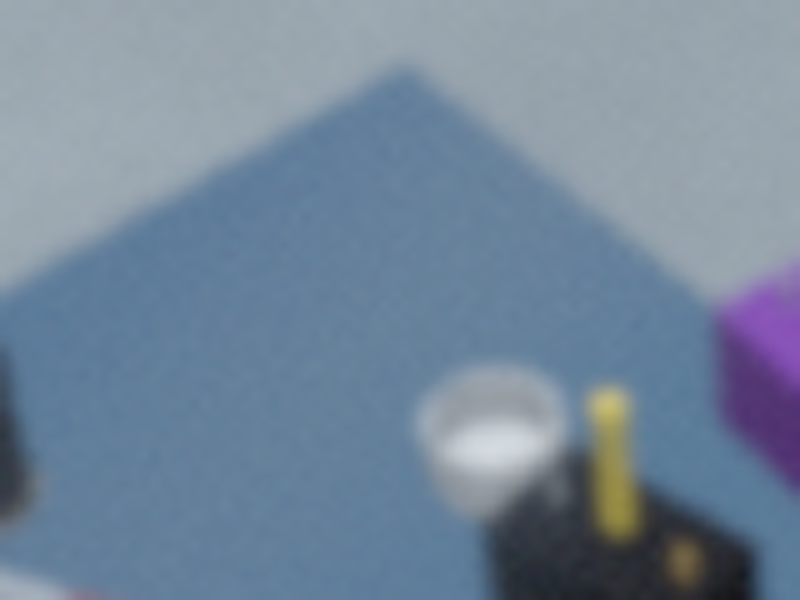

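```bash
cat > m.py <<'E'
from h import *
def sub(c,x0,y0,w,h,k=8):
    im=cv2.resize(c["color"][y0:y0+h,x0:x0+w],None,fx=k,fy=k,interpolation=cv2.INTER_CUBIC)
    return im.astype(int), lambda p:(np.asarray(p,float)+0.5)/k-0.5+np.array([x0,y0])
def big(m):
    cs,_=cv2.findContours(m.astype(np.uint8),cv2.RETR_EXTERNAL,cv2.CHAIN_APPROX_NONE)
    return max(cs,key=cv2.contourArea) if cs else None
def cen(ct):
    m=cv2.moments(ct); return np.array([m["m10"]/m["m00"],m["m01"]/m["m00"]])
def fitc(P):
    P=P[:,:2]; A=np.c_[2*P,np.ones(len(P))]; x=np.linalg.lstsq(A,(P**2).sum(1),rcond=None)[0]
    return x[:2],np.sqrt(x[2]+x[:2]@x[:2])
E
python3 - <<'E'
from m import *
C={"top":load("top0"),"scene":load("scene0")}
B={"top":dict(head=(300,140,62,62),brush=(360,205,42,35),pot=(396,214,34,32),red=(385,145,30,25),loupe=(245,162,50,55)),
 "scene":dict(head=(255,185,65,55),brush=(275,130,35,40),pot=(265,130,28,28),red=(222,150,40,25),loupe=(322,210,45,60))}
for n,c in C.items():
    b=B[n]; print("==",n)
    im,f=sub(c,*b["head"]); r,g,bl=im[...,0],im[...,1],im[...,2]
    ct=big((g-r>25)&(g-bl>10)); hull=cv2.convexHull(ct).reshape(-1,2)
    hp=plane(c,f(ct.reshape(-1,2)),87); cc,rr=fitc(plane(c,f(hull),87)); print("board",cc,rr)
    rc=big((r-g>60)); print("arrow",f(cen(rc)),plane(c,f(cen(rc)),87), cv2.contourArea(rc)/64)
    im,f=sub(c,*b["brush"]); r,g,bl=im[...,0],im[...,1],im[...,2]
    yc=big((r-bl>50)&(g-bl>40)); print("yellow box",f(np.array(cv2.boundingRect(yc)[:2])),np.array(cv2.boundingRect(yc)[2:])/8,cv2.minAreaRect(yc))
    im,f=sub(c,*b["red"]); r,g,bl=im[...,0],im[...,1],im[...,2]
    rc=big((r-g>60)); box=cv2.boxPoints(cv2.minAreaRect(rc)); print("scr",f(box).tolist())
    im,f=sub(c,*b["loupe"]); r,g,bl=im[...,0],im[...,1],im[...,2]
    dk=big((r<75)&(g<85)&(bl<95)); h=cv2.convexHull(dk).reshape(-1,2); print("ring",fitc(plane(c,f(h),18)))
    wc=big((r>150)&(abs(r-bl)<35)); print("white", f(cen(wc)), cv2.contourArea(wc)/64)
    bc=big((bl-r>90)&(bl>130)); print("blue",f(cen(bc)),plane(c,f(cen(bc)),20))
E
```

```text
== top
board [633.14568919 -19.71902533] 50.11766886155159
arrow [330.03629135 159.61879771] [[673.27998887 -16.81368821  87.        ]] 5.1171875
yellow box [382.4375 217.1875] [5.75  4.375] ((205.5, 118.0), (34.0, 45.0), 90.0)
scr [[390.50091457366943, 157.34124183654785], [399.0205307006836, 153.36541938781738], [400.4895086288452, 156.5132293701172], [391.96989250183105, 160.48905181884766]]
ring (array([608.99264787, 241.03136075]), np.float64(38.318302259068616))
white [276.18709707 197.17223623] 150.265625
blue [286.40323465 208.18652099] [[502.06835117 137.30050151  20.        ]]
== scene
board [633.74137349 -17.3931423 ] 49.29420041043354
arrow [278.78788107 207.90846871] [[672.18477615 -16.40353869  87.        ]] 6.4921875
yellow box [289.1875 139.1875] [ 3.875 13.75 ] ((128.94752502441406, 131.71893310546875), (109.46808624267578, 27.014738082885742), 81.97276306152344)
scr [[236.9605712890625, 161.88303661346436], [237.38265991210938, 160.1243371963501], [243.3348159790039, 161.55285549163818], [242.91272735595703, 163.31155490875244]]
ring (array([615.94024349, 249.61281717]), np.float64(33.93791315184166))
white [341.48034668 231.42650985] 172.4140625
blue [341.7943159  217.19659205] [[498.96585415 135.86724415  20.        ]]
```

Run:
```python
from m import *
t=load("top0"); s=load("scene0")
a=cv2.resize(t["color"][150:192,310:352,::-1],None,fx=9,fy=9,interpolation=cv2.INTER_CUBIC)
b=cv2.resize(s["color"][188:218,272:304,::-1],None,fx=12,fy=12,interpolation=cv2.INTER_CUBIC)
h=max(a.shape[0],b.shape[0]); 
a=cv2.copyMakeBorder(a,0,h-a.shape[0],0,0,0);b=cv2.copyMakeBorder(b,0,h-b.shape[0],0,0,0)
cv2.imwrite("pics/board.png",np.hstack([a,b]))
# terminals: red-ish over green background: local maxima of r
for n,c,bx in(("top",t,(312,152,40,40)),("scene",s,(272,188,32,30))):
    im,f=sub(c,*bx); r,g,bl=im[...,0],im[...,1],im[...,2]
    print(n)
    G=cv2.GaussianBlur((r).astype(np.float32),(0,0),4)
    mx=cv2.dilate(G,np.ones((17,17)))
    ys,xs=np.where((G==mx)&(G>60))
    cb=np.array([633.4,-18.5])
    for x,y in zip(xs,ys):
        p=plane(c,f([x,y]),92)[0,:2]-cb
        if np.hypot(*p)<42: print(f([x,y]).round(2),p.round(1),np.hypot(*p).round(1),np.degrees(np.arctan2(p[1],p[0])).round(1),im[y,x])
```

```text
top
[330.06 160.06] [37.   1.9] 37.1 2.9 [153  57  57]
[330.31 162.94] [26.5  0.8] 26.5 1.7 [136 133 121]
[335.69 165.06] [ 19.2 -18.6] 26.7 -44.0 [115 113  73]
[325.44 165.56] [16.4 18.1] 24.4 47.8 [ 96 107  71]
[337.94 169.81] [  2.1 -26.8] 26.9 -85.6 [102 106  70]
[330.81 170.44] [-0.9 -1.4] 1.7 -122.5 [66 75 82]
[323.69 170.69] [-2.5 24. ] 24.1 95.9 [103 105  71]
[336.31 174.94] [-16.7 -21.3] 27.1 -128.2 [108 112  74]
[326.19 175.44] [-19.5  14.8] 24.5 142.9 [ 98 106  73]
[331.31 177.44] [-26.3  -3.6] 26.5 -172.2 [ 98 110  74]
scene
[286.94 195.19] [-17.2 -19.3] 25.9 -131.8 [116 130  84]
[291.94 196.69] [-26.5  -1.6] 26.5 -176.6 [ 96 119  79]
[281.94 197.06] [  1.8 -25. ] 25.1 -85.9 [120 129  83]
[293.94 200.44] [-21.   16.4] 26.6 142.0 [107 124  80]
[279.44 200.94] [ 19.6 -17.5] 26.2 -41.8 [118 131  85]
[286.94 201.44] [0.8 2.7] 2.8 74.3 [ 90 108 111]
[291.81 204.81] [-2.7 26.2] 26.3 96.0 [125 131  85]
[286.56 206.69] [16.5 19.8] 25.8 50.1 [110 127  82]
[278.81 207.81] [40.3  4.8] 40.6 6.9 [177  75  62]
```

View pics/board.png

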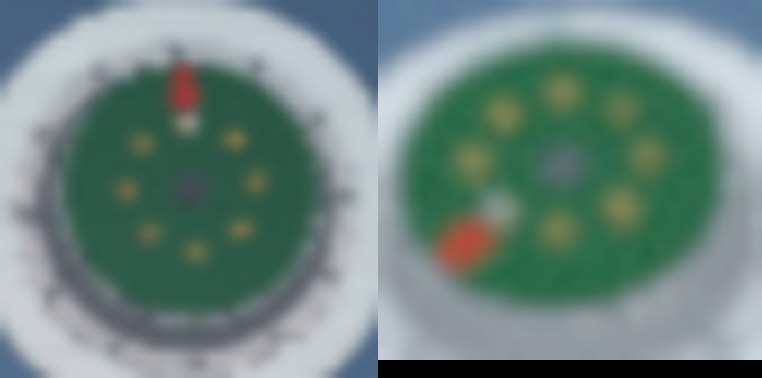

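Run:
```python
from m import *
t=load("top0"); s=load("scene0")
a=cv2.resize(t["color"][205:245,362:432,::-1],None,fx=9,fy=9,interpolation=cv2.INTER_CUBIC)
cv2.imwrite("pics/st.png",a)
b=cv2.resize(s["color"][130:180,266:316,::-1],None,fx=11,fy=11,interpolation=cv2.INTER_CUBIC)
cv2.imwrite("pics/ss.png",b)
```

```text
(no output)
```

View pics/st.png

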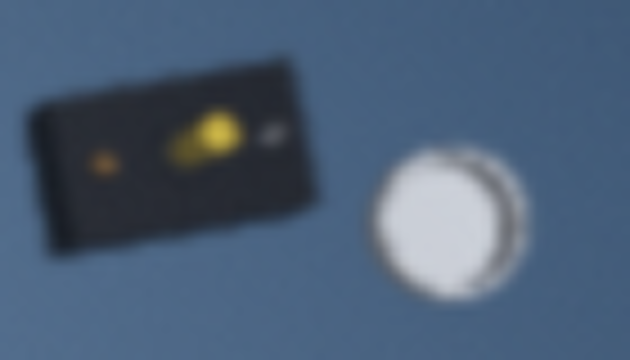

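View pics/ss.png

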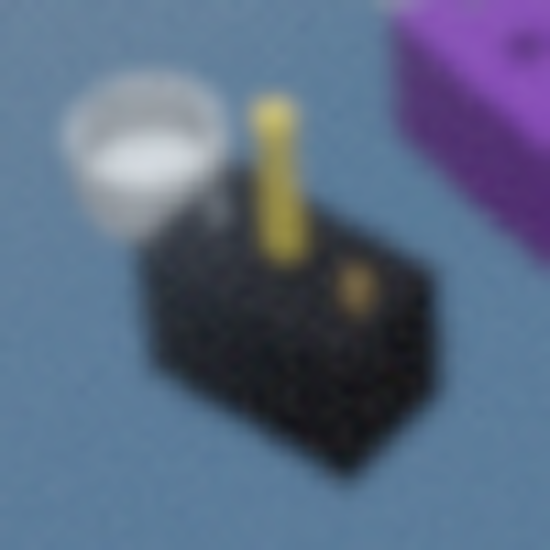

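Run:
```python
from m import *
t=load("top0"); s=load("scene0")
print("brush top", plane(t,[385.9,219.2],145),plane(s,[290.45,139.4],145),tri(t,[385.9,219.2],s,[290.45,139.4]))
print("handle low",plane(t,[381.9,221.4],77),plane(s,[291.45,153.2],77))
f=lambda p:(np.array(p)+.5)/9-.5+[362,205]
g=lambda p:(np.array(p)+.5)/11-.5+[266,130]
print("shanks top",plane(t,[f((106,163)),f((272,133))],78),plane(s,[g((357,290)),g((215,207))],78))
print("stand corners top",plane(t,[f((293,57)),f((320,205)),f((78,247)),f((52,100))],70))
print("stand corners scene",plane(s,[g((437,270)),g((342,325))],70))
im,ff=sub(t,396,214,34,32); r,gg,bl=im[...,0],im[...,1],im[...,2]
ct=big(r>115); h=cv2.convexHull(ct).reshape(-1,2); print("pot top",fitc(plane(t,ff(h),36)))
im,ff=sub(s,*(267,130,22,24)); r,gg,bl=im[...,0],im[...,1],im[...,2]
print("pot scene ellipse", plane(s,[g((62,140)),g((228,130)),g((145,68))],36))
# scriber
print("scr tip mid", tri(t,[391.236,158.915],s,[243.12,162.43]))
print("scr root", tri(t,[399.755,154.94],s,[237.17,161.0]))
for c,u in((t,(393,157.6)),(t,(396,156.5)),(s,(240,162)),(s,(242,162))): print("depth",c["depth"][int(round(u[1])),int(round(u[0]))])
for n,c in(("t",t),("s",s)):
    D=c["depth"];Rm=R.from_rotvec(c["rotation"]).as_matrix()
    bx={"t":(388,152,12,10),"s":(235,158,10,7)}[n]
    for v in range(bx[1],bx[1]+bx[3]):
        for u in range(bx[0],bx[0]+bx[2]):
            col=c["color"][v,u].astype(int)
            if col[0]-col[1]>70 and D[v,u]>0: print(n,u,v,(np.array(c["xyz"])+ray(c,[u,v])[0]*D[v,u]).round(1))
```

```text
brush top [[ 457.02179055 -206.47794283  145.        ]] [[ 453.80094485 -208.24879604  145.        ]] (array([ 456.34590487, -205.40924408,  148.89524089]), [np.float64(0.4025314099081692), np.float64(0.40253140990826825)])
handle low [[ 455.9212585  -205.37447958   77.        ]] [[ 460.66411289 -200.25681712   77.        ]]
shanks top [[ 450.62859157 -174.59600686   78.        ]
 [ 463.98752419 -240.60409624   78.        ]] [[ 451.21916394 -170.02247054   78.        ]
 [ 463.16174473 -238.17816354   78.        ]]
stand corners top [[ 495.42641904 -250.89109811   70.        ]
 [ 436.58194622 -261.35208672   70.        ]
 [ 417.88547941 -164.84988432   70.        ]
 [ 475.96780186 -154.32593821   70.        ]]
stand corners scene [[ 418.18745611 -163.49998106   70.        ]
 [ 462.092813   -166.32784144   70.        ]]
pot top (array([ 433.80636544, -322.91354164]), np.float64(31.247358264555885))
pot scene ellipse [[ 461.3846061  -341.07549246   36.        ]
 [ 409.56547422 -300.90151162   36.        ]
 [ 412.0249636  -350.48384884   36.        ]]
scr tip mid (array([ 666.10219053, -
[... 445 characters left out ...]
 157.7]
t 397 156 [ 676.4 -244.7  153.2]
t 398 156 [ 676.  -247.8  155.2]
t 399 156 [ 675.6 -250.9  156.8]
t 392 157 [ 703.6 -252.7   32.5]
t 393 157 [ 673.4 -231.5  149.5]
t 394 157 [ 672.6 -234.3  152.7]
t 395 157 [ 672.9 -237.9  152.2]
t 396 157 [ 672.9 -241.4  152.4]
t 397 157 [ 674.3 -246.   147.5]
t 398 157 [ 673.3 -248.5  151.8]
t 392 158 [ 669.3 -227.7  150.9]
t 393 158 [ 668.7 -230.6  153.6]
t 394 158 [ 667.9 -233.3  157.3]
t 395 158 [ 670.8 -239.1  146.5]
t 396 158 [ 671.7 -243.3  143.4]
t 392 159 [ 665.7 -227.6  151.2]
t 393 159 [ 664.6 -230.1  156. ]
t 394 159 [ 666.7 -235.2  148.1]
s 240 162 [ 674.6 -235.8  155.7]
s 241 162 [ 670.1 -237.   151.3]
s 242 162 [ 669.9 -229.   157.8]
```

```bash
python3 - <<'E'
from m import *
from cell import arm
for n in("top","scene"):
    L=[arm.capture(n) for _ in range(12)]
    c=dict(L[0]); c["color"]=np.mean([x["color"].astype(float) for x in L],0).round().astype(np.uint8)
    D=np.array([x["depth"] for x in L]); print(n,"per-frame std",np.std(D,0)[150:200,250:260].mean())
    D[D==0]=np.nan; c["depth"]=np.nanmedian(D,0); pickle.dump(c,open(n+"A.pkl","wb"))
for n in("top","scene"):
    c=load(n+"A"); D=c["depth"]
    vv,uu=np.mgrid[0:400,0:640]; P=ray(c,np.c_[uu.ravel(),vv.ravel()])*D.ravel()[:,None]+np.array(c["xyz"]); P=P.reshape(400,640,3); np.save(n+"P.npy",P)
    def z(mask): 
        q=P[mask]; return np.nanmean(q[:,2]).round(2),np.nanstd(q[:,2]).round(2),len(q)
    col=c["color"].astype(int)
    rr=np.hypot(P[...,0]-633.1,P[...,1]+19.2)
    print(n,"board",z((rr<46)&(rr>31)&(P[...,2]>70)&(col[...,1]-col[...,0]>20)),"plate",z((rr<85)&(rr>75)&(P[...,2]>30)))
    print("bench near", z((abs(P[...,0]-560)<20)&(abs(P[...,1]+150)<25)), z((abs(P[...,0]-760)<20)&(abs(P[...,1]+150)<40)))
    print("base",z((abs(P[...,2]-34)<10)&(abs(P[...,0]-650)<25)&(abs(P[...,1]+245)<25)&(col[...,0]-col[...,1]<40)))
    red=(col[...,0]-col[...,1]>55)&(P[...,2]>130)&(abs(P[...,0]-680)<40)&(abs(P[...,1]+240)<40)
    print("red",z(red)); 
    for q in P[red]: print(q.round(1))
    wh=(P[...,2]>135)&(abs(P[...,0]-685)<15)&(abs(P[...,1]+265)<15); print("rod",z(wh));
E
python3 -c "
from cell import arm; print(arm.get_obs()['time_s'])"
```

```text
top per-frame std 17.90395
scene per-frame std 20.373613
top board (np.float64(84.65), np.float64(1.11), 262) plate (np.float64(45.59), np.float64(1.1), 363)
bench near (np.float64(-1.9), np.float64(1.17), 137) (np.float64(-1.71), np.float64(1.13), 199)
base (np.float64(30.94), np.float64(2.14), 34)
red (np.float64(151.28), np.float64(1.1), 24)
[ 680.8 -245.5  150.1]
[ 680.2 -248.4  152.5]
[ 680.6 -252.1  151.6]
[ 676.8 -238.3  150.7]
[ 677.1 -241.9  150.2]
[ 676.4 -244.8  152.9]
[ 676.9 -248.6  151.4]
[ 677.  -252.1  151.7]
[ 677.1 -255.5  151.7]
[ 672.9 -231.2  151.2]
[ 673.3 -234.8  150.3]
[ 673.  -238.   151.8]
[ 672.8 -241.3  152.8]
[ 673.4 -245.2  151. ]
[ 673.5 -248.7  150.9]
[ 668.8 -227.3  152.8]
[ 669.6 -231.3  150.1]
[ 669.4 -234.6  151.2]
[ 669.3 -237.9  152.2]
[ 670.2 -242.   149.2]
[ 665.5 -227.4  151.9]
[ 665.8 -231.1  151.2]
[ 665.5 -234.3  152.7]
[ 666.6 -238.6  148.7]
rod (np.float64(152.94), np.float64(1.2), 29)
scene board (np.float64(86.31), np.float64(0.81), 205) plate (np.float64(47.37), np.float64(1.31), 274)
bench near (np.float64(0.03), np.float64(0.89), 89) (np.float64(0.15), np.float64(0.86), 176)
base (np.float64(31.58), np.float64(2.97), 32)
red (np.float64(154.05), np.float64(0.94), 11)
[ 676.6 -246.5  154. ]
[ 673.8 -244.1  153.9]
[ 671.6 -240.3  155.3]
[ 668.8 -237.7  155.3]
[ 676.5 -240.4  153.3]
[ 673.9 -237.3  153.9]
[ 670.9 -235.4  153.2]
[ 668.1 -232.9  153.1]
[ 665.7 -229.4  154.2]
[ 670.8 -229.2  152.6]
[ 669.2 -224.2  155.6]
rod (np.float64(153.72), np.float64(2.24), 28)
1.3
```

```bash
cat > st.py <<'E'
from m import *
from cell import arm
def st(target=None,yawx=None):
    o=arm.get_obs(); M=R.from_rotvec(o["orientation"]).as_matrix()
    print("t",round(o["time_s"],2),"pos",o["tool_pos"].round(1),"w",round(o["grip_width"],1),"F",o["force"].round(2),"T",o["torque"].round(3))
    print("q",o["joint_pos"].round(3)); print("x",M[:,0].round(4),"y",M[:,1].round(4),"z",M[:,2].round(4),"xang",np.degrees(np.arctan2(M[1,0],M[0,0])).round(2))
    if target is not None:
        d=M.T@(np.array(target)-o["tool_pos"]); print("tool delta mm",d.round(1),"units",(d/20).round(3))
    return o,M
E
python3 -c "
from st import *
st([456.5,-206,200])"
```

```text
t 1.3 pos [ 167.1 -550.2  248.4] w 85.0 F [ 0.75 -0.51 -0.41] T [-0.027 -0.01  -0.001]
q [-1.397  0.276  1.505 -0.     1.361 -0.121]
x [ 2.905e-01 -9.569e-01  1.000e-04] y [ 0.e+00 -1.e-04 -1.e+00] z [ 0.9569  0.2905 -0.    ] xang -73.11
tool delta mm [-245.3   48.3  377. ] units [-12.264   2.415  18.848]
```

Call:
apply_moves(
  commands=[
    [[-0.61, 0, 0.94, 0], [-0.61, 0, 0.94, 0], [-0.61, 0, 0.94, 0], [-0.61, 0, 0.94, 0], [-0.61, 0, 0.94, 0], [-0.61, 0, 0.94, 0], [-0.61, 0, 0.94, 0], [-0.61, 0, 0.94, 0], [-0.61, 0, 0.94, 0], [-0.61, 0, 0.94, 0]],
  ],
  jaw=0,
  grip_force=40,
)

```text
time_s: 2.13
tool_pos: [312.1, -378.0, 248.4]
orientation: [-1.334, 0.989, -0.99]
force: [0.1, -0.1, -0.9]
grip_width: 42.7
```

Call:
apply_moves(
  commands=[
    [[-0.61, 0.24, 0.94, 0], [-0.61, 0.24, 0.94, 0], [-0.61, 0.24, 0.94, 0], [-0.61, 0.24, 0.94, 0], [-0.61, 0.24, 0.94, 0], [-0.61, 0.24, 0.94, 0], [-0.61, 0.24, 0.94, 0], [-0.61, 0.24, 0.94, 0], [-0.61, 0.24, 0.94, 0], [-0.61, 0.24, 0.94, 0]],
  ],
)

```text
time_s: 2.97
tool_pos: [456.6, -206.6, 200.2]
orientation: [-1.334, 0.989, -0.99]
force: [0.4, 0.1, 0.4]
grip_width: 42.6
```

```bash
python3 -c "
from st import *
st([456.5,-206,122])
for n in('top','scene'):
    c=arm.capture(n); pickle.dump(c,open(n+'1.pkl','wb'))
    if n=='top': crop(c,330,160,100,100,6,'pics/t1.png')
    else: crop(c,240,90,100,80,7,'pics/s1.png')
"
```

```text
t 2.97 pos [ 456.6 -206.6  200.2] w 42.6 F [0.38 0.14 0.4 ] T [-0.008  0.044 -0.015]
q [-0.564  0.199  1.736 -0.     1.206  0.712]
x [ 2.905e-01 -9.569e-01  4.000e-04] y [ 3.e-04 -3.e-04 -1.e+00] z [9.569e-01 2.905e-01 2.000e-04] xang -73.11
tool delta mm [-0.6 78.2  0.1] units [-3.20e-02  3.91e+00  3.00e-03]
```

View pics/t1.png

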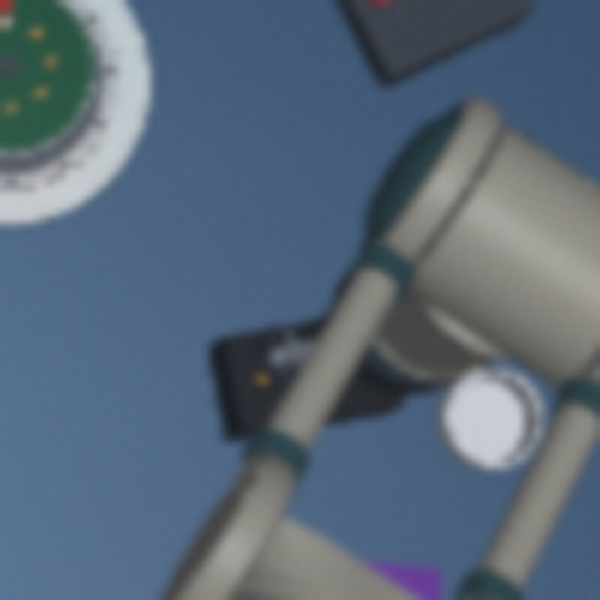

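View pics/s1.png

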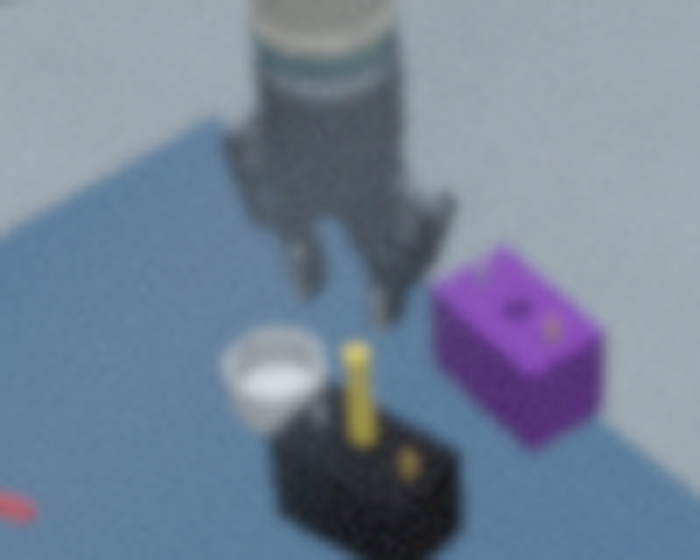

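```bash
python3 -c "
from st import *
c=load('scene1')
print((proj(c,[[456.6,-206.6,200],[456.6,-206.6,183],[456.5,-206,145],[456.5,-206,77]])-[240,90])*7+3)
o,M=st()
print((proj(c,[o['tool_pos']+M[:,0]*s*21.5+M[:,1]*y for s in(-1,1) for y in(0,17)])-[240,90])*7+3)
print(proj(c,[[456.5,-206,145],[466.5,-206,145],[456.5,-196,145]]))
"
```

```text
[[347.83154089 280.67014696]
 [349.83611101 303.40304674]
 [355.00440685 353.18739359]
 [362.35139123 436.56021862]]
t 3.07 pos [ 457.1 -205.2  199.6] w 42.6 F [ 0.88 -0.47 -0.27] T [-0.033  0.037 -0.004]
q [-5.620e-01  2.000e-01  1.737e+00  1.000e-03  1.206e+00  7.100e-01]
x [ 0.2936 -0.9559 -0.0017] y [-1.0e-04  1.7e-03 -1.0e+00] z [9.559e-01 2.936e-01 4.000e-04] xang -72.92
[[381.7751254  296.72561373]
 [383.50759288 319.45744511]
 [316.11959471 269.28209872]
 [318.44722668 292.04104477]]
[[290.28634384 140.02677051]
 [288.32770062 141.25003427]
 [291.9072623  141.35825439]]
```

Call:
apply_moves(
  commands=[
    [[0, 0.8, 0, 0], [0, 0.8, 0, 0], [0, 0.8, 0, 0], [0, 0.8, 0, 0], [0, 0.7, 0, 0], [0, 0, 0, 0], [0, 0, 0, 0]],
  ],
)

```text
time_s: 3.65
tool_pos: [455.3, -207.9, 122.1]
orientation: [-1.335, 0.991, -0.989]
force: [0.2, 0.2, -0.5]
grip_width: 42.8
```

```bash
python3 -c "
from st import *
st([456.5,-206,122])
for n in('scene',):
    c=arm.capture(n); pickle.dump(c,open(n+'2.pkl','wb'))
    crop(c,260,110,65,55,12,'pics/s2.png')
"
```

```text
t 3.65 pos [ 455.3 -207.9  122.1] w 42.8 F [ 0.19  0.23 -0.49] T [-0.02  -0.021  0.003]
q [-5.670e-01  2.740e-01  1.853e+00 -1.000e-03  1.016e+00  7.100e-01]
x [ 2.902e-01 -9.570e-01 -7.000e-04] y [-1.4e-03  3.0e-04 -1.0e+00] z [ 0.957   0.2902 -0.0012] xang -73.13
tool delta mm [-1.5  0.1  1.7] units [-0.074  0.004  0.083]
```

View pics/s2.png

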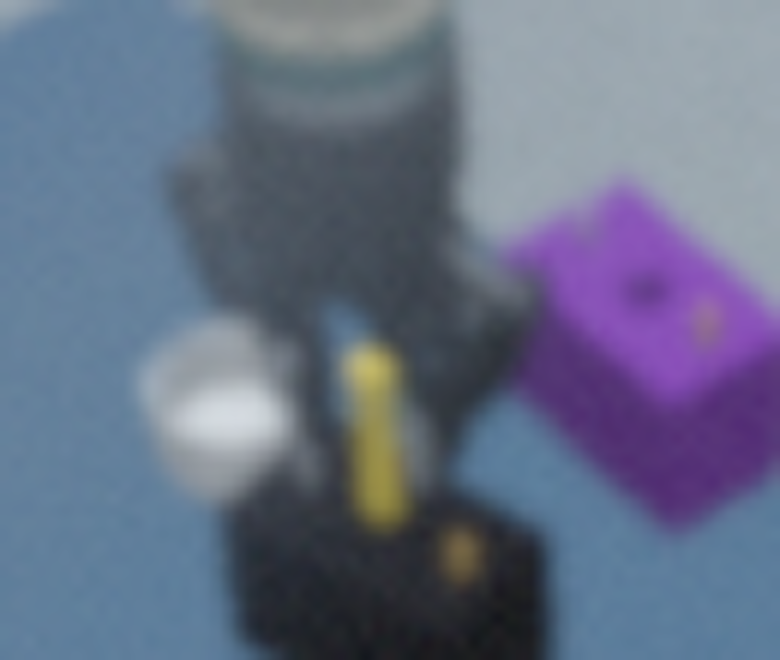

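Call:
apply_moves(
  commands=[
    [[-0.1, 0, 0, 0], [0, 0, 0, 0], [0, 0, 0, 0], [0, 0, 0, 0], [0, 0, 0, 0], [0, 0, 0, 0], [0, 0, 0, 0]],
  ],
  jaw=-1,
  grip_force=50,
)

```text
time_s: 4.28
tool_pos: [455.8, -205.9, 123.3]
orientation: [-1.334, 0.988, -0.991]
force: [-0.8, 0.2, 5.8]
grip_width: 11.6
```

```bash
python3 -c "
from st import *
F=[];P=[];T=[]
for i in range(6):
    c=arm.capture('scene'); o=arm.get_obs(); F.append(o['force']);P.append(o['tool_pos']);T.append(o['torque'])
st()
print(np.mean(F,0),np.mean(T,0),np.mean(P,0),np.std(P,0))
pickle.dump(c,open('scene3.pkl','wb'))
crop(c,260,110,65,55,12,'pics/s3.png')
"
```

```text
t 4.58 pos [ 455.8 -205.9  123.3] w 11.6 F [-0.89  0.32  6.43] T [0.069 0.138 0.055]
q [-0.563  0.271  1.854 -0.     1.015  0.713]
x [ 0.2907 -0.9568  0.0014] y [ 0.0013 -0.0011 -1.    ] z [0.9568 0.2907 0.001 ] xang -73.1
[-0.43350464  0.22763765  6.00661056] [0.07861961 0.15619661 0.01944204] [ 455.8173681  -205.89885673  123.2890132 ] [0.00600211 0.01506252 0.01198484]
```

View pics/s3.png

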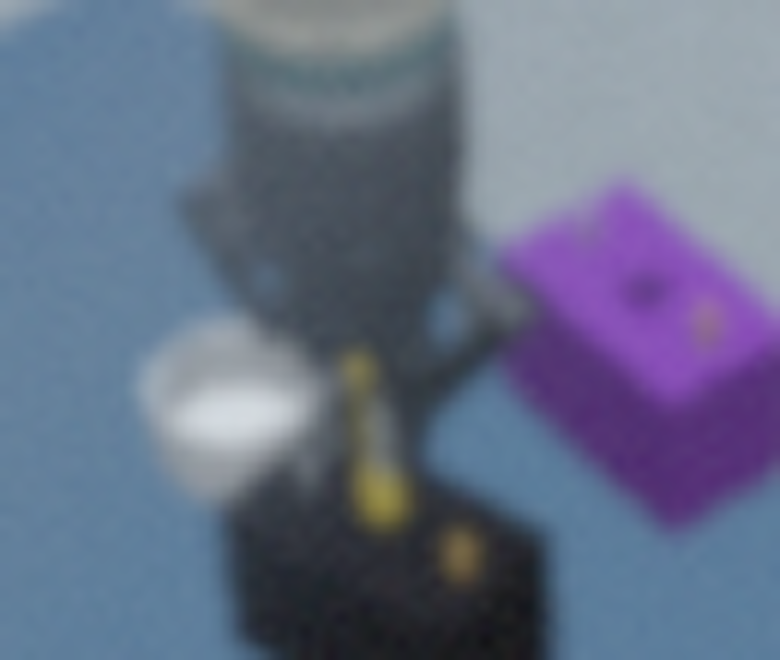

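Call:
apply_moves(
  commands=[
    [[0, -0.3, 0, 0], [0, -0.6, 0, 0], [0, -0.8, 0, 0], [0, -0.8, 0, 0], [0, -0.8, 0, 0], [0, -0.8, 0, 0], [0, -0.6, 0, 0], [0, -0.3, 0, 0], [0, 0, 0, 0], [0, 0, 0, 0]],
  ],
)

```text
time_s: 5.42
tool_pos: [455.2, -205.5, 222.1]
orientation: [-1.334, 0.989, -0.989]
force: [-0.7, -0.2, -0.9]
grip_width: 11.5
```

```bash
cat > look.py <<'E'
from st import *
import sys
# look.py tag k  n:x,y,w,h ...
tag=sys.argv[1]; 
for a in sys.argv[2:]:
    n,b,k=a.split(":"); b=list(map(int,b.split(",")))
    L=[arm.capture(n) for _ in range(4)]
    c=dict(L[-1]); c["color"]=np.mean([x["color"].astype(float) for x in L],0).round().astype(np.uint8)
    D=np.array([x["depth"] for x in L]); D[D==0]=np.nan; c["depth"]=np.nanmedian(D,0)
    pickle.dump(c,open(n+tag+".pkl","wb")); crop(c,*b,int(k),f"pics/{n}{tag}.png")
o,M=st()
E
python3 look.py 4 scene:260,90,65,65:11 top:360,190,70,60:9
```

```text
t 5.82 pos [ 455.2 -205.5  221.9] w 12.0 F [ 0.09 -0.1  -1.08] T [ 0.019 -0.029  0.04 ]
q [-0.563  0.18   1.703 -0.     1.259  0.713]
x [ 2.905e-01 -9.569e-01 -6.000e-04] y [-8.e-04  4.e-04 -1.e+00] z [ 9.569e-01  2.905e-01 -6.000e-04] xang -73.11
```

View pics/scene4.png

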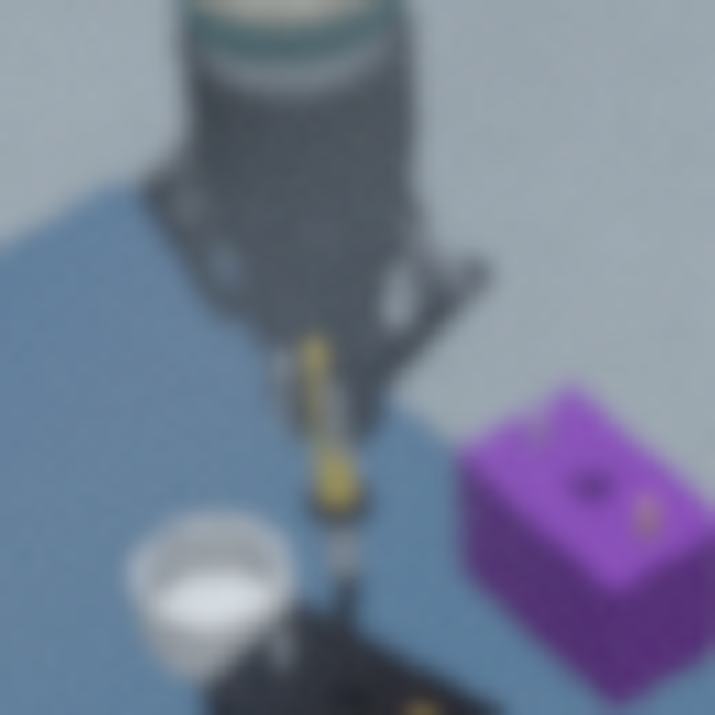

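View pics/top4.png

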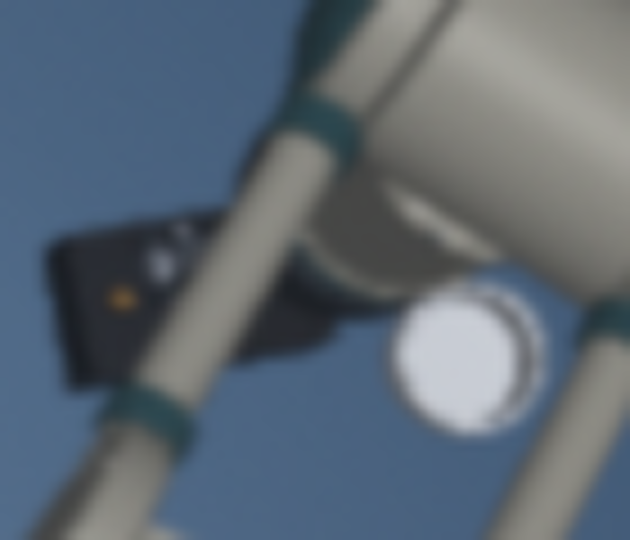

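```bash
python3 -c "
from st import *
c=load('scene4')
f=lambda p:(np.array(p)+.5)/11-.5+[260,90]
print(proj(c,[[455.5,-205.5,171.7],[455.5,-205.5,113.7]])*11-np.array([260,90])*11+5)
print(plane(c,f((338,505)),171.7))
# pot in scene: rim ellipse
im=c['color'].astype(int)
print('pot rim scene', plane(c,[f((212,566))],36))
"
```

```text
[[336.47230007 500.56995985]
 [346.54963407 616.1677123 ]]
[[ 456.52269397 -203.41604732  171.7       ]]
pot rim scene [[ 432.08547132 -324.63351161   36.        ]]
```

Call:
apply_moves(
  commands=[
    [[0.4, 0, -0.21, 0], [0.7, 0, -0.36, 0], [0.7, 0, -0.36, 0], [0.7, 0, -0.36, 0], [0.7, 0, -0.36, 0], [0.7, 0, -0.36, 0], [0.7, 0, -0.36, 0], [0.5, 0, -0.28, 0], [0.2, 0, -0.11, 0], [0, 0, 0, 0]],
  ],
)

```text
time_s: 6.65
tool_pos: [433.1, -324.2, 222.1]
orientation: [-1.334, 0.991, -0.99]
force: [-0.6, 1.2, -0.3]
grip_width: 11.6
```

```bash
python3 look.py 5 scene:250,90,65,70:11
```

```text
t 6.85 pos [ 433.4 -322.3  222.3] w 11.7 F [-0.97  0.43 -0.17] T [-0.025  0.024  0.014]
q [-0.768  0.24   1.622  0.     1.28   0.507]
x [ 2.911e-01 -9.567e-01 -5.000e-04] y [-0.e+00  5.e-04 -1.e+00] z [9.567e-01 2.911e-01 1.000e-04] xang -73.07
```

View pics/scene5.png

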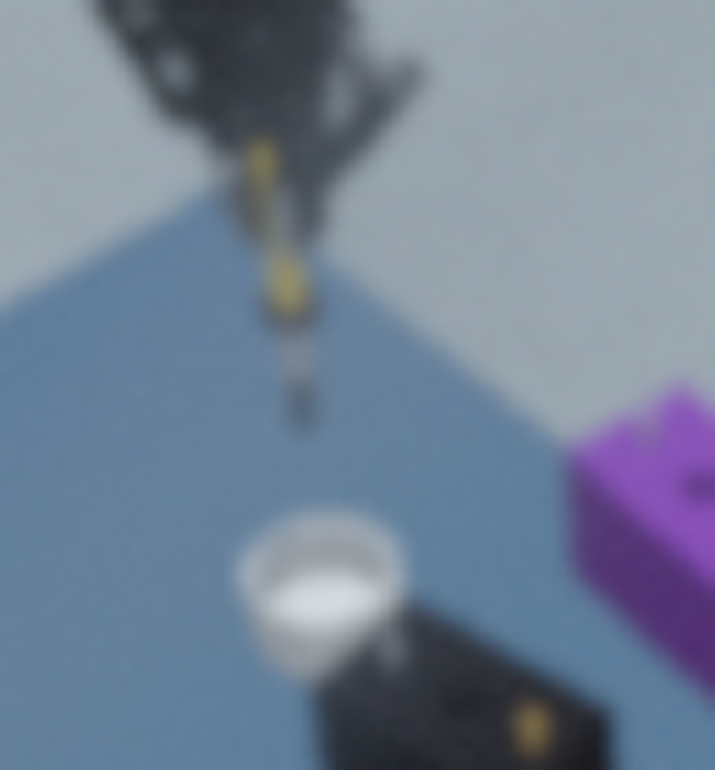

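Call:
apply_moves(
  commands=[
    [[0, 0.6, 0, 0], [0, 0.8, 0, 0], [0, 0.8, 0, 0], [0, 0.8, 0, 0], [0, 0.8, 0, 0], [0, 0.8, 0, 0], [0, 0.5, 0, 0], [0, 0, 0, 0], [0, 0, 0, 0]],
  ],
)

```text
time_s: 7.6
tool_pos: [433.4, -322.6, 120.2]
orientation: [-1.334, 0.989, -0.988]
force: [0.4, -0.5, -1.0]
grip_width: 12.1
```

```bash
python3 look.py 6 scene:250,90,65,70:11
```

```text
t 7.8 pos [ 434.  -323.5  121.4] w 11.8 F [-0.26  1.3  -0.98] T [-0.043  0.022 -0.007]
q [-0.769  0.327  1.771 -0.     1.041  0.507]
x [ 0.2907 -0.9568  0.002 ] y [ 0.0016 -0.0016 -1.    ] z [0.9568 0.2907 0.0011] xang -73.1
```

View pics/scene6.png

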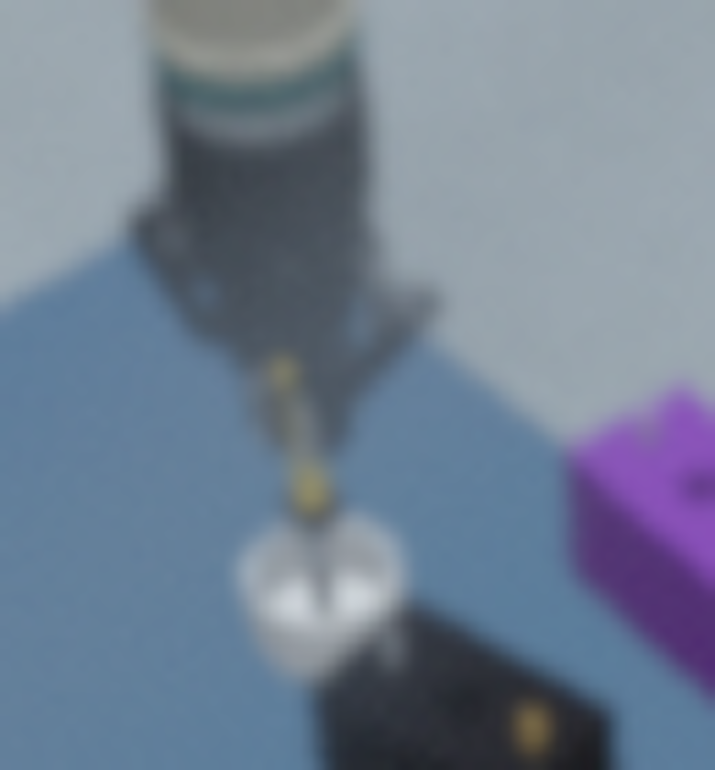

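Call:
apply_moves(
  commands=[
    [[0, -0.4, 0, 0], [0, -0.8, 0, 0], [0, -0.8, 0, 0], [0, -0.8, 0, 0], [0, -0.8, 0, 0], [0, -0.8, 0, 0], [0, -0.8, 0, 0], [-0.3, -0.4, 0.4, 0], [-0.5, -0.4, 0.67, 0], [-0.6, 0, 0.8, 0]],
  ],
)

```text
time_s: 8.63
tool_pos: [462.0, -285.7, 242.9]
orientation: [-1.334, 0.987, -0.995]
force: [0.6, 0.4, -0.7]
grip_width: 12.1
```

Call:
apply_moves(
  commands=[
    [[-0.7, 0, 0.93, 0], [-0.7, 0, 0.93, 0], [-0.7, 0, 0.93, 0], [-0.7, 0, 0.93, 0], [-0.7, 0, 0.93, 0], [-0.7, 0, 0.93, 0], [-0.7, 0, 0.93, 0], [-0.7, 0, 0.93, 0], [-0.7, 0, 0.93, 0], [-0.7, 0, 0.93, 0]],
  ],
)

```text
time_s: 9.47
tool_pos: [598.9, -95.5, 240.7]
orientation: [-1.334, 0.989, -0.989]
force: [0.0, 0.4, -0.7]
grip_width: 11.7
```

```bash
python3 -c "
from st import *
st([659,-17.2,240])"
```

```text
t 9.47 pos [598.9 -95.5 240.7] w 11.7 F [ 0.04  0.38 -0.65] T [ 0.019 -0.046  0.04 ]
q [-0.273  0.327  1.449  0.     1.365  1.003]
x [ 2.908e-01 -9.568e-01 -2.000e-04] y [ 3.e-04  3.e-04 -1.e+00] z [9.568e-01 2.908e-01 4.000e-04] xang -73.09
tool delta mm [-57.4   0.7  80.3] units [-2.871  0.037  4.014]
```

Call:
apply_moves(
  commands=[
    [[-0.6, 0, 0.84, 0], [-0.6, 0, 0.84, 0], [-0.6, 0, 0.84, 0], [-0.5, 0, 0.7, 0], [-0.4, 0, 0.55, 0], [-0.17, 0, 0.24, 0], [0, 0.5, 0, 0], [0, 0.5, 0, 0], [0, 0.3, 0, 0], [0, 0, 0, 0]],
  ],
)

```text
time_s: 10.3
tool_pos: [656.4, -19.9, 211.6]
orientation: [-1.337, 0.994, -0.987]
force: [-0.7, 0.1, -0.2]
grip_width: 11.6
```

```bash
python3 look.py 7 scene:250,150,70,65:11 top:300,140,65,60:11
```

```text
t 10.7 pos [658.5 -19.4 214.8] w 11.9 F [ 0.46 -0.45 -0.23] T [-0.022 -0.035  0.02 ]
q [-0.135  0.42   1.368 -0.     1.353  1.141]
x [ 2.903e-01 -9.569e-01  5.000e-04] y [ 9.e-04 -3.e-04 -1.e+00] z [9.569e-01 2.903e-01 8.000e-04] xang -73.12
```

View pics/scene7.png

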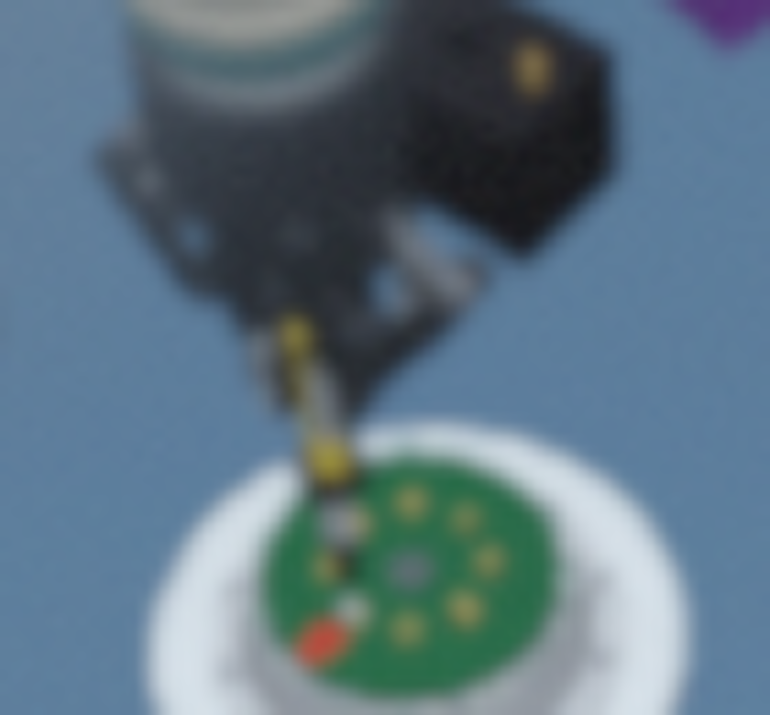

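View pics/top7.png

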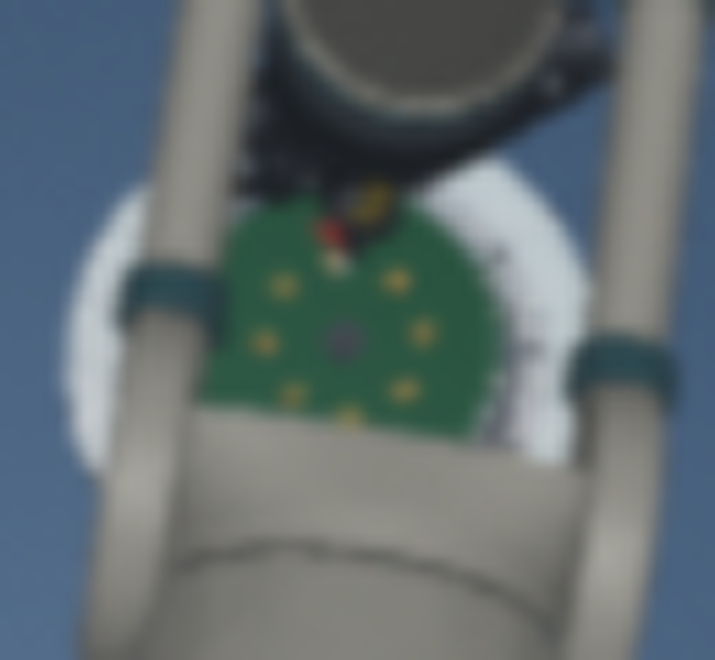

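```bash
python3 -c "
from st import *
c=load('scene7')
for i in range(6):
    arm.capture('scene'); o=arm.get_obs(); print(o['tool_pos'].round(1),o['force'].round(1),o['torque'].round(3))
k=11;o0=np.array([250,150])
p=o['tool_pos']
print((proj(c,[p-[0,0,108.3],[p[0],p[1],93],[659,-17.2,93],[663,-17.2,93],[659,-13.2,93],p-[0,0,50],p-[0,0,78]])-o0)*k+5)
st([659,-17.2,198])
"
```

```text
[658.5 -19.3 214.7] [ 0.5 -0.1 -0.5] [ 0.028  0.01  -0.031]
[658.5 -19.2 214.6] [-0.7  0.3 -0. ] [-0.036 -0.008  0.006]
[658.4 -19.2 214.5] [-0.4 -0.4 -0.1] [-0.024 -0.032 -0.042]
[658.4 -19.2 214.5] [ 0.2  0.1 -0.4] [-0.022  0.039 -0.004]
[658.4 -19.2 214.4] [-0.1 -0.1 -0.5] [-0.057 -0.034  0.033]
[658.4 -19.1 214.4] [-0.  -0.6 -0.3] [-0.006  0.008  0.001]
[[344.28138976 580.10613053]
 [347.64660171 603.2897881 ]
 [349.90959572 607.87263987]
 [340.40876185 614.58333402]
 [357.56182627 615.24470478]
 [328.62204    472.08202953]
 [336.27958296 524.93621797]]
t 11.0 pos [658.4 -19.1 214.4] w 11.8 F [-0.02 -0.56 -0.31] T [-0.006  0.008  0.001]
q [-0.135  0.42   1.368 -0.     1.353  1.141]
x [ 2.906e-01 -9.568e-01  2.000e-04] y [ 2.e-04 -1.e-04 -1.e+00] z [9.568e-01 2.906e-01 1.000e-04] xang -73.11
tool delta mm [-1.7 16.4  1.1] units [-0.084  0.819  0.057]
```

Call:
apply_moves(
  commands=[
    [[-0.12, 0, 0.05, 0], [0, 0, 0, 0], [0, 0.2, 0, 0], [0, 0.2, 0, 0], [0, 0.15, 0, 0], [0, 0, 0, 0], [0, 0, 0, 0], [0, 0, 0, 0]],
  ],
)

```text
time_s: 11.67
tool_pos: [658.6, -16.6, 203.2]
orientation: [-1.334, 0.989, -0.989]
force: [0.3, -0.0, -0.8]
grip_width: 11.9
```

```bash
python3 look.py 8 scene:250,150,70,65:11 top:300,140,65,60:11;python3 -c "
from st import *
F=[]
for i in range(8):
    arm.capture('scene'); o=arm.get_obs(); F.append(o['force'])
print(np.mean(F,0),o['tool_pos'])"
```

```text
t 12.07 pos [658.6 -16.6 203.4] w 12.1 F [-0.57  0.09 -0.24] T [ 0.036 -0.017  0.029]
q [-0.131  0.427  1.385 -0.     1.33   1.145]
x [ 2.905e-01 -9.569e-01  2.000e-04] y [ 2.e-04 -1.e-04 -1.e+00] z [9.569e-01 2.905e-01 2.000e-04] xang -73.11
[-0.10571618 -0.10978085 -0.20917414] [658.63262744 -16.59251725 203.26379607]
```

View pics/scene8.png

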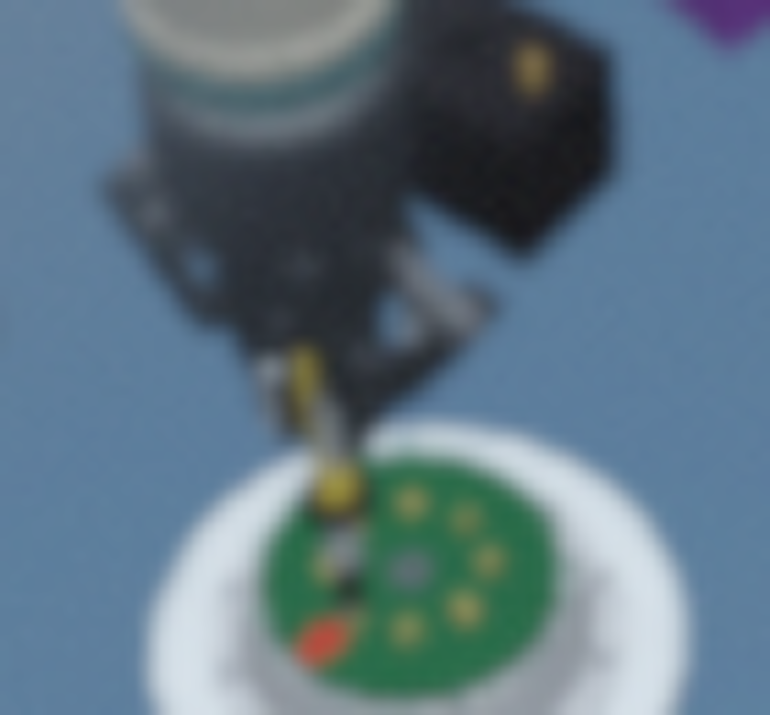

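View pics/top8.png

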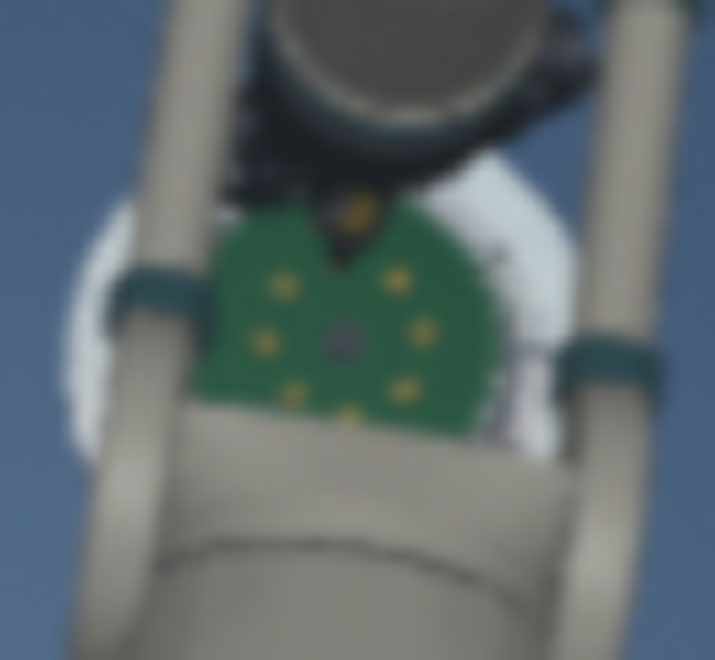

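Call:
apply_moves(
  commands=[
    [[0, 0.1, 0, 0], [0, 0.1, 0, 0], [0, 0.05, 0, 0], [0, 0, 0, 0], [0, 0, 0, 0], [0, 0, 0, 0]],
  ],
)

```text
time_s: 12.97
tool_pos: [658.8, -16.6, 198.4]
orientation: [-1.334, 0.989, -0.99]
force: [0.9, -0.1, 1.1]
grip_width: 11.5
```

```bash
cat > av.py <<'E'
from st import *
F=[];T=[]
for i in range(6):
    arm.capture('scene'); o=arm.get_obs(); F.append(o['force']);T.append(o['torque'])
print(np.mean(F,0),np.mean(T,0)); st()
E
python3 av.py
```

```text
[ 0.27259752 -0.261437    0.68322711] [-0.05101984 -0.12839018 -0.0034273 ]
t 13.27 pos [658.7 -16.6 198.4] w 11.6 F [ 0.55 -0.33  0.44] T [-0.006 -0.149  0.009]
q [-0.131  0.43   1.393 -0.     1.319  1.145]
x [ 2.905e-01 -9.569e-01  3.000e-04] y [ 3.e-04 -2.e-04 -1.e+00] z [9.569e-01 2.905e-01 3.000e-04] xang -73.11
```

Call:
apply_moves(
  commands=[
    [[0, -0.3, 0, 0], [0, -0.6, 0, 0], [0, -0.7, 0, 0], [0.2, -0.4, -0.4, 0], [0.4, 0, -0.8, 0], [0.45, 0, -0.92, 0], [0.45, 0, -0.92, 0], [0.45, 0, -0.92, 0], [0.45, 0, -0.92, 0], [0.45, 0, -0.92, 0]],
  ],
)

```text
time_s: 14.1
tool_pos: [562.5, -105.6, 238.4]
orientation: [-1.335, 0.99, -0.989]
force: [-0.2, 0.3, 0.0]
grip_width: 11.9
```

Call:
apply_moves(
  commands=[
    [[0.45, 0, -0.92, 0], [0.45, 0, -0.92, 0], [0.45, 0, -0.92, 0], [0.45, 0, -0.92, 0], [0.45, 0, -0.92, 0], [0.45, 0, -0.92, 0], [0.4, 0, -0.8, 0], [0.16, 0, -0.32, 0], [0, 0, 0, 0], [0, 0, 0, 0]],
  ],
)

```text
time_s: 14.93
tool_pos: [456.0, -205.7, 238.5]
orientation: [-1.333, 0.99, -0.99]
force: [0.4, 0.2, -1.0]
grip_width: 11.4
```

```bash
python3 look.py 9 scene:260,90,65,65:11;  python3 -c "
from st import *
st([456.2,-205.9,190])"
```

```text
t 15.13 pos [ 456.7 -205.2  238.3] w 11.7 F [-0.25 -0.17 -0.36] T [0.037 0.015 0.006]
q [-0.562  0.17   1.674  0.     1.298  0.713]
x [ 2.916e-01 -9.565e-01 -1.000e-04] y [ 2.e-04  2.e-04 -1.e+00] z [9.565e-01 2.916e-01 3.000e-04] xang -73.05
t 15.13 pos [ 456.7 -205.2  238.3] w 11.7 F [-0.25 -0.17 -0.36] T [0.037 0.015 0.006]
q [-0.562  0.17   1.674  0.     1.298  0.713]
x [ 2.916e-01 -9.565e-01 -1.000e-04] y [ 2.e-04  2.e-04 -1.e+00] z [9.565e-01 2.916e-01 3.000e-04] xang -73.05
tool delta mm [ 0.5 48.3 -0.7] units [ 0.027  2.413 -0.033]
```

View pics/scene9.png

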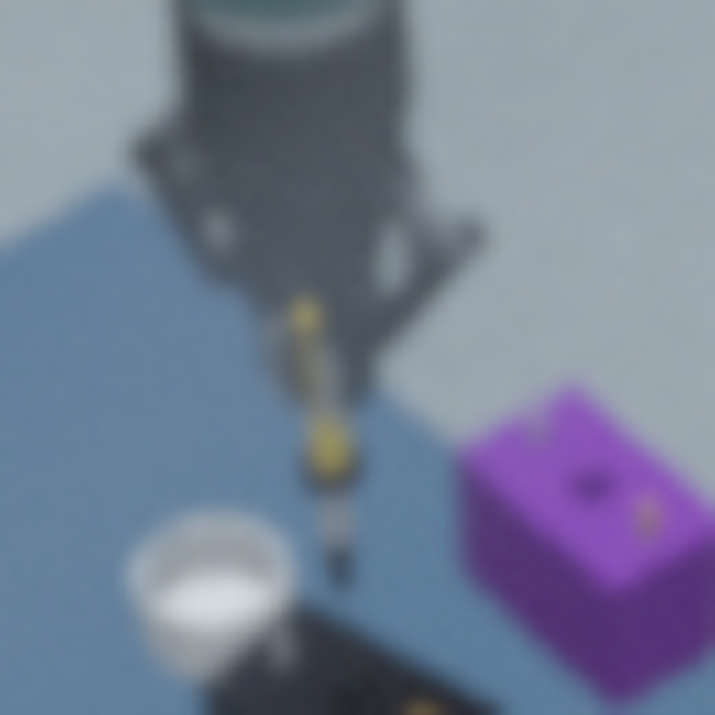

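Call:
apply_moves(
  commands=[
    [[0, 0.6, 0, 0], [0, 0.8, 0, 0], [0, 0.8, 0, 0], [0, 0.5, 0, 0], [0, 0, 0, 0], [0, 0.4, 0, 0], [0, 0.4, 0, 0], [0, 0.4, 0, 0], [0, 0, 0, 0], [0, 0, 0, 0]],
  ],
)

```text
time_s: 15.97
tool_pos: [455.9, -205.7, 159.9]
orientation: [-1.335, 0.99, -0.989]
force: [-0.3, 1.0, 1.0]
grip_width: 12.0
```

```bash
python3 look.py 10 scene:260,100,65,65:11;  python3 -c "
from st import *
st([456.0,-205.9,125])"
```

```text
t 16.17 pos [ 456.4 -206.   160.8] w 11.4 F [ 0.41 -0.36  0.48] T [ 0.032 -0.041  0.02 ]
q [-0.563  0.233  1.799 -0.     1.109  0.713]
x [ 2.905e-01 -9.569e-01  9.000e-04] y [ 9.e-04 -6.e-04 -1.e+00] z [9.569e-01 2.905e-01 7.000e-04] xang -73.11
t 16.17 pos [ 456.4 -206.   160.8] w 11.4 F [ 0.41 -0.36  0.48] T [ 0.032 -0.041  0.02 ]
q [-0.563  0.233  1.799 -0.     1.109  0.713]
x [ 2.905e-01 -9.569e-01  9.000e-04] y [ 9.e-04 -6.e-04 -1.e+00] z [9.569e-01 2.905e-01 7.000e-04] xang -73.11
tool delta mm [-0.3 35.8 -0.3] units [-0.014  1.789 -0.017]
```

View pics/scene10.png

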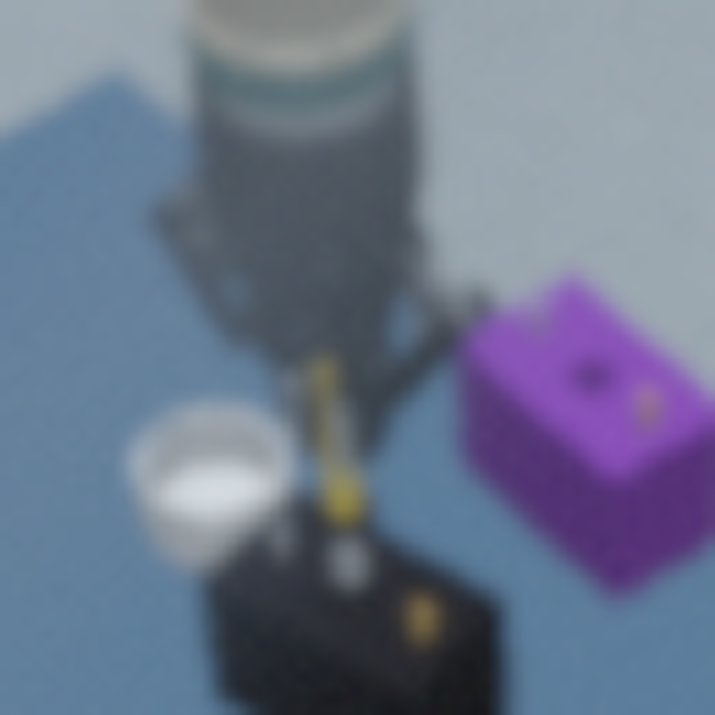

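Call:
apply_moves(
  commands=[
    [[0, 0.3, 0, 0], [0, 0.3, 0, 0], [0, 0.3, 0, 0], [0, 0.3, 0, 0], [0, 0, 0, 0], [0, 0, 0, 0]],
  ],
)

```text
time_s: 16.67
tool_pos: [455.7, -205.6, 135.6]
orientation: [-1.335, 0.991, -0.988]
force: [0.4, -0.0, -0.4]
grip_width: 11.9
```

```bash
python3 av.py
```

```text
[ 0.25201688 -0.06114614 -0.27027282] [-0.00314238  0.00243217  0.00265895]
t 16.97 pos [ 456.3 -205.9  136.6] w 11.9 F [ 0.25  0.2  -0.56] T [0.043 0.019 0.038]
q [-0.563  0.257  1.834 -0.     1.05   0.713]
x [ 2.906e-01 -9.569e-01  6.000e-04] y [ 6.e-04 -5.e-04 -1.e+00] z [9.569e-01 2.906e-01 4.000e-04] xang -73.11
```

Ferrule is inside without contact. Go on down to seating.

Call:
apply_moves(
  commands=[
    [[0, 0.2, 0, 0], [0, 0.2, 0, 0], [0, 0.15, 0, 0], [0, 0.05, 0, 0], [0, 0, 0, 0], [0, 0, 0, 0]],
  ],
)

```text
time_s: 17.47
tool_pos: [456.0, -205.8, 124.1]
orientation: [-1.334, 0.99, -0.989]
force: [0.2, 0.2, -0.9]
grip_width: 11.7
```

```bash
python3 av.py
```

```text
[ 0.22076256  0.24539143 -0.22376858] [-0.00510397 -0.00836981 -0.01053071]
t 17.77 pos [ 456.1 -205.9  124.4] w 11.3 F [0.41 0.68 0.26] T [ 0.004  0.017 -0.026]
q [-0.563  0.27   1.851 -0.     1.02   0.713]
x [ 2.906e-01 -9.568e-01  3.000e-04] y [ 2.e-04 -3.e-04 -1.e+00] z [9.568e-01 2.906e-01 2.000e-04] xang -73.11
```

Call:
apply_moves(
  commands=[
    [[0, 0.06, 0, 0], [0, 0, 0, 0], [0, 0, 0, 0]],
  ],
)

```text
time_s: 18.02
tool_pos: [456.3, -205.9, 123.3]
orientation: [-1.334, 0.989, -0.99]
force: [-0.4, 0.3, 1.7]
grip_width: 11.8
```

```bash
python3 av.py
```

```text
[ 0.41018107 -0.19820305  2.31251015] [ 0.0128832   0.00213783 -0.0020672 ]
t 18.32 pos [ 456.3 -206.   123.3] w 11.8 F [1.08 0.06 3.18] T [-0.036  0.001 -0.031]
q [-0.563  0.272  1.852 -0.     1.017  0.713]
x [ 2.905e-01 -9.569e-01  6.000e-04] y [ 6.e-04 -4.e-04 -1.e+00] z [9.569e-01 2.905e-01 4.000e-04] xang -73.11
```

Call:
apply_moves(
  commands=[
    [[0, 0, 0, 0], [0, 0, 0, 0], [0, 0, 0, 0], [0, 0, 0, 0], [0, 0, 0, 0], [0, -0.3, 0, 0], [0, -0.8, 0, 0], [0, -1, 0, 0], [0, -1, 0, 0], [0, -1, 0, 0]],
  ],
  jaw=0,
)

```text
time_s: 19.15
tool_pos: [455.9, -205.7, 206.3]
orientation: [-1.334, 0.989, -0.989]
force: [0.2, -0.1, -0.7]
grip_width: 42.9
```

```bash
python3 look.py 11 scene:260,110,60,60:12;  python3 -c "
from st import *
c=load('scene11');print((proj(c,[[456.5,-206,145],[456.5,-206,76],[456.5,-206,70]])-[260,110])*12+6)"
```

```text
t 19.35 pos [ 456.1 -205.8  205.5] w 42.8 F [-0.1   0.25 -0.88] T [ 0.056 -0.012  0.01 ]
q [-0.563  0.193  1.73  -0.     1.218  0.713]
x [ 2.906e-01 -9.569e-01  9.000e-04] y [ 9.e-04 -7.e-04 -1.e+00] z [9.569e-01 2.906e-01 7.000e-04] xang -73.11
[[369.43612603 366.32124616]
 [382.20973404 511.27227453]
 [383.2786193  523.38504956]]
```

View pics/scene11.png

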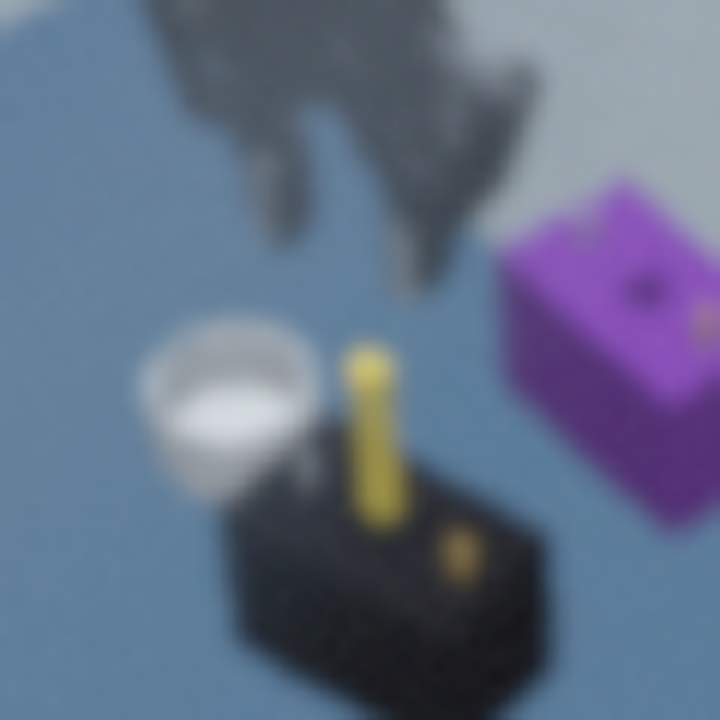

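Run:
```python
from m import *
B={"top":(245,162,50,55),"scene":(322,210,45,60)}
for n in B:
    c=load(n+"A"); im,f=sub(c,*B[n]); r,g,bl=im[...,0],im[...,1],im[...,2]
    if n=="scene": dk=big(((r<80)&(g<95)&(bl<105)))
    else: dk=big((r<75)&(g<85)&(bl<95))
    h=cv2.convexHull(dk).reshape(-1,2); print(n,"ring",fitc(plane(c,f(h),15)),len(h))
    wc=big((r>165)&(g>165)&(abs(r-bl)<40)); ln=cv2.fitLine(wc,cv2.DIST_L2,0,.01,.01).ravel()
    q=plane(c,f([ln[2:]-ln[:2]*60,ln[2:]+ln[:2]*60]),21); d=(q[1]-q[0])[:2]; print("white",plane(c,f(cen(wc)),21),"ang",np.degrees(np.arctan2(d[1],d[0])), cv2.contourArea(wc)/64)
    bc=big((bl-r>90)&(bl>130)); print("blue",plane(c,f(cen(bc)),16))
    vis=im.astype(np.uint8)[:,:,::-1].copy(); cv2.drawContours(vis,[dk],-1,(0,0,255),1);cv2.drawContours(vis,[wc],-1,(0,255,0),1); cv2.imwrite(f"pics/l_{n}.png",vis)
```

```text
top ring (array([609.42440902, 241.36442818]), np.float64(38.39044177089484)) 40
white [[541.22323785 175.56076085  21.        ]] ang -135.4152551244549 136.328125
blue [[502.56027493 137.4800063   16.        ]]
scene ring (array([614.68302455, 248.48732815]), np.float64(34.91651550786304)) 25
white [[542.86277564 179.13919805  21.        ]] ang -135.35725682525194 158.140625
blue [[496.9894657  134.02427171  16.        ]]
```

View pics/l_scene.png

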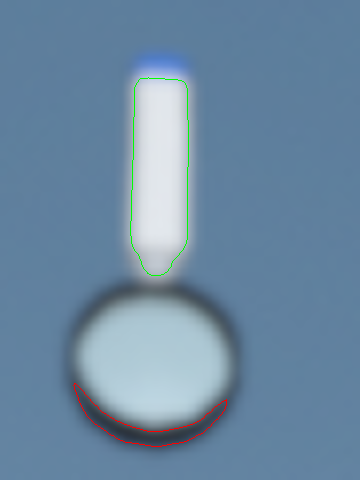

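View pics/l_top.png

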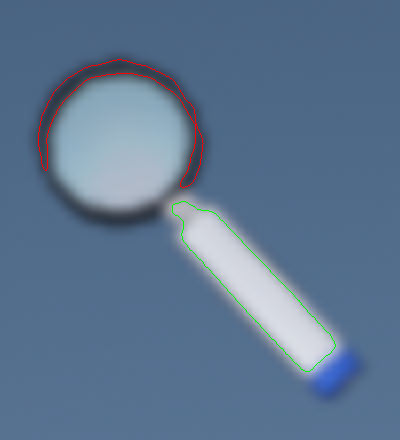

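Run:
```python
from m import *
B={"top":(245,162,50,55),"scene":(322,210,45,60)}
C={}
for n in B:
    c=load(n+"A"); im,f=sub(c,*B[n]); r,g,bl=im[...,0],im[...,1],im[...,2]
    m=((g>130)&(bl-r>10)&(bl-r<70)) if n=="scene" else (g>115)
    if n=="top": m[190:]=0; m[:,220:]=0
    ks=[k for k in cv2.findContours(m.astype(np.uint8),cv2.RETR_EXTERNAL,cv2.CHAIN_APPROX_NONE)[0] if cv2.contourArea(k)>3000]
    for ct in ks:
        P=plane(c,f(ct.reshape(-1,2)),15); print(n,cen(ct),plane(c,f(cen(ct)),15),fitc(P))
```

```text
top [119.89661319 137.86610045] [[610.70384407 241.27088723  15.        ]] (array([610.50058148, 241.29744   ]), np.float64(30.098182725766296))
scene [158.58338209 447.60477554] [[637.19965383 275.67326226  15.        ]] (array([608.57818673, 256.36959825]), np.float64(64.11873153750055))
scene [153.48755194 361.01047033] [[609.63030394 244.18706179  15.        ]] (array([609.36454241, 243.86365982]), np.float64(32.206989444447956))
scene [159.78164278 176.695362  ] [[541.54892692 178.40928618  15.        ]] (array([540.30727565, 176.1799696 ]), np.float64(41.40227145401923))
```

Call:
apply_moves(
  commands=[
    [[-0.5, 0, 0.3, 0], [-0.9, 0, 0.54, 0], [-0.9, 0, 0.54, 0], [-0.9, 0, 0.54, 0], [-0.9, 0, 0.54, 0], [-0.9, 0, 0.54, 0], [-0.9, 0, 0.54, 0], [-0.9, 0, 0.54, 0], [-0.9, 0, 0.54, 0], [-0.9, 0, 0.54, 0]],
  ],
  jaw=0.4,
)

```text
time_s: 20.18
tool_pos: [503.9, -9.2, 203.6]
orientation: [-1.336, 0.992, -0.987]
force: [0.1, 0.8, 0.3]
grip_width: 60.1
```

Call:
apply_moves(
  commands=[
    [[-0.9, 0, 0.54, 0], [-0.9, 0, 0.54, 0], [-0.9, 0, 0.54, 0], [-0.9, 0, 0.54, 0], [-0.9, 0, 0.54, 0], [-0.9, 0, 0.54, 0], [-0.9, 0, 0.54, 0], [-0.9, 0, 0.54, 0], [-0.9, 0, 0.52, 0], [-0.65, 0, 0.34, 0]],
  ],
)

```text
time_s: 21.02
tool_pos: [552.2, 188.7, 203.4]
orientation: [-1.336, 0.991, -0.987]
force: [-1.0, -0.1, 0.0]
grip_width: 59.6
```

Call:
apply_moves(
  commands=[
    [[0, 0.5, 0, -0.7], [0, 0.5, 0, -0.8], [0, 0.5, 0, -0.8], [0, 0.5, 0, -0.8], [0, 0.5, 0, -0.7], [0, 0.5, 0, -0.23], [0, 0, 0, 0], [0, 0, 0, 0]],
  ],
)

```text
time_s: 21.68
tool_pos: [552.0, 186.5, 143.9]
orientation: [-1.482, 0.622, -0.618]
force: [0.3, -0.2, 0.1]
grip_width: 59.6
```

```bash
python3 look.py 12 scene:305,170,75,95:7;  python3 -c "
from st import *
st([552.9,186.4,20])"
```

```text
t 21.88 pos [553.4 186.5 145.7] w 59.6 F [ 0.   -1.18 -0.21] T [-0.028  0.013 -0.048]
q [ 0.206  0.362  1.644 -0.     1.134  0.999]
x [ 7.019e-01 -7.123e-01  7.000e-04] y [ 1.1e-03  1.0e-04 -1.0e+00] z [0.7123 0.7019 0.0009] xang -45.42
t 21.88 pos [553.4 186.5 145.7] w 59.6 F [ 0.   -1.18 -0.21] T [-0.028  0.013 -0.048]
q [ 0.206  0.362  1.644 -0.     1.134  0.999]
x [ 7.019e-01 -7.123e-01  7.000e-04] y [ 1.1e-03  1.0e-04 -1.0e+00] z [0.7123 0.7019 0.0009] xang -45.42
tool delta mm [ -0.4 125.7  -0.6] units [-0.02   6.284 -0.028]
```

View pics/scene12.png

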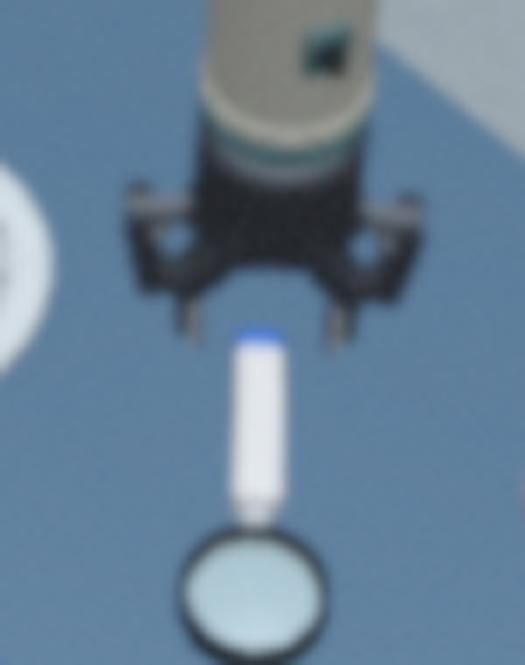

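Fingers (at ~(190,330) and (340,335) in the crop) straddle the handle line well. Descend, keeping a few mm for a force check.

Call:
apply_moves(
  commands=[
    [[0, 0.5, 0, 0], [0, 0.8, 0, 0], [0, 0.8, 0, 0], [0, 0.8, 0, 0], [0, 0.8, 0, 0], [0, 0.8, 0, 0], [0, 0.7, 0, 0], [0, 0.5, 0, 0], [0, 0.3, 0, 0], [0, 0, 0, 0]],
  ],
)

```text
time_s: 22.72
tool_pos: [552.3, 186.1, 23.7]
orientation: [-1.482, 0.621, -0.618]
force: [-0.1, 0.6, 1.2]
grip_width: 60.0
```

```bash
python3 look.py 13 scene:305,170,75,95:7;  python3 -c "
from st import *
st([552.9,186.4,20])"
```

```text
t 22.92 pos [553.9 186.5  25.9] w 59.7 F [0.56 0.49 0.9 ] T [ 0.009 -0.052 -0.025]
q [ 0.206  0.492  1.782 -0.     0.866  0.998]
x [ 0.7021 -0.7121  0.0011] y [ 1.9e-03  3.0e-04 -1.0e+00] z [0.7121 0.7021 0.0015] xang -45.4
t 22.92 pos [553.9 186.5  25.9] w 59.7 F [0.56 0.49 0.9 ] T [ 0.009 -0.052 -0.025]
q [ 0.206  0.492  1.782 -0.     0.866  0.998]
x [ 0.7021 -0.7121  0.0011] y [ 1.9e-03  3.0e-04 -1.0e+00] z [0.7121 0.7021 0.0015] xang -45.4
tool delta mm [-0.7  5.9 -0.7] units [-0.033  0.296 -0.037]
```

View pics/scene13.png

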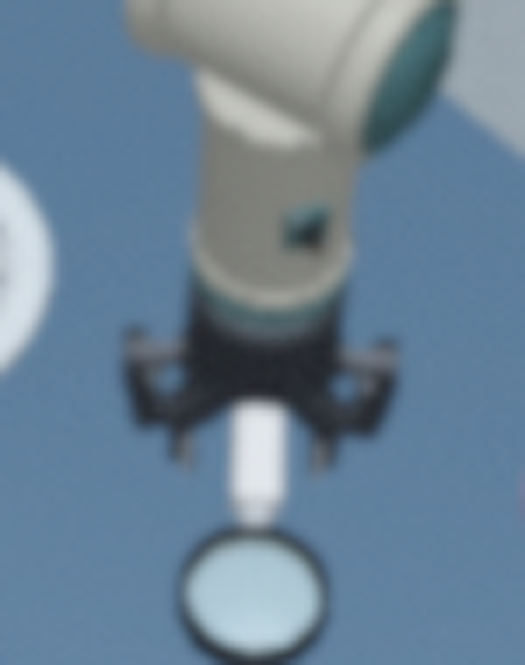

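```bash
python3 -c "
from st import *
c=load('scene13');o,M=st()
p=o['tool_pos']
print((proj(c,[p+s*29.8*M[:,0]+M[:,1]*y for y in (0,15) for s in(-1,1)]+[[552.9,186.4,22],[609.9,242.6,20]])-[305,170])*7+3)"
```

```text
t 22.92 pos [553.9 186.5  25.9] w 59.7 F [0.56 0.49 0.9 ] T [ 0.009 -0.052 -0.025]
q [ 0.206  0.492  1.782 -0.     0.866  0.998]
x [ 0.7021 -0.7121  0.0011] y [ 1.9e-03  3.0e-04 -1.0e+00] z [0.7121 0.7021 0.0015] xang -45.4
[[311.19468211 449.96102265]
 [196.01893717 444.58077304]
 [309.30337542 464.73854277]
 [195.16645209 459.38516001]
 [254.50410513 449.99266804]
 [251.11197784 589.40290783]]
```

Call:
apply_moves(
  commands=[
    [[-0.07, 0.15, 0, 0], [0, 0.12, 0, 0], [0, 0, 0, 0]],
  ],
)

```text
time_s: 23.17
tool_pos: [551.9, 187.3, 19.5]
orientation: [-1.481, 0.619, -0.619]
force: [-0.1, -0.2, -0.3]
grip_width: 59.6
```

```bash
python3 av.py
```

```text
[ 0.39347341 -0.59249063  0.16400204] [ 8.40066195e-03 -3.82586177e-05 -1.29878799e-02]
t 23.47 pos [552.2 187.3  19.8] w 59.7 F [ 0.62 -0.85 -0.22] T [ 0.008 -0.015 -0.025]
q [ 0.208  0.499  1.789 -0.     0.853  1.   ]
x [ 7.021e-01 -7.120e-01  2.000e-04] y [ 2.e-04 -0.e+00 -1.e+00] z [7.120e-01 7.021e-01 1.000e-04] xang -45.4
```

Call:
apply_moves(
  commands=[
    [[0, 0, 0, 0], [0, 0, 0, 0], [0, 0, 0, 0], [0, 0, 0, 0], [0, 0, 0, 0], [0, 0, 0, 0], [0, 0, 0, 0]],
  ],
  jaw=-1,
  grip_force=70,
)

```text
time_s: 24.05
tool_pos: [552.3, 187.3, 20.0]
orientation: [-1.48, 0.619, -0.62]
force: [-0.2, 0.5, 3.7]
grip_width: 22.2
```

```bash
python3 av.py; python3 look.py 14 scene:305,170,75,95:7
```

```text
[-0.73483524  0.30653091  4.766147  ] [0.03008033 0.17351315 0.00855474]
t 24.35 pos [552.3 187.4  20. ] w 22.4 F [-0.86  0.37  5.44] T [ 0.01   0.195 -0.03 ]
q [ 0.208  0.499  1.789 -0.     0.853  1.   ]
x [ 7.021e-01 -7.121e-01  3.000e-04] y [ 5.e-04  1.e-04 -1.e+00] z [7.121e-01 7.021e-01 4.000e-04] xang -45.4
t 24.55 pos [552.3 187.3  20. ] w 22.3 F [-0.48 -0.66  5.39] T [0.109 0.235 0.057]
q [ 0.208  0.499  1.789 -0.     0.853  1.   ]
x [ 7.021e-01 -7.121e-01  3.000e-04] y [ 5.e-04  1.e-04 -1.e+00] z [7.121e-01 7.021e-01 4.000e-04] xang -45.4
```

View pics/scene14.png

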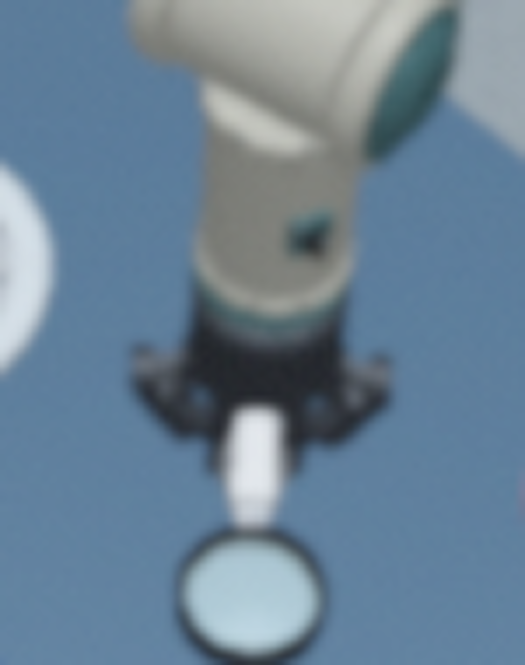

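Call:
apply_moves(
  commands=[
    [[0, -0.2, 0, 0], [0, -0.5, 0, 0], [0, -0.8, 0, 0], [0, -0.9, 0, 0], [0, -0.9, 0, 0], [0, -0.9, 0, 0], [0, -0.9, 0, 0], [0, -0.9, 0, 0], [0, -0.8, 0, 0], [0, -0.4, 0, 0]],
  ],
)

```text
time_s: 25.38
tool_pos: [553.0, 187.4, 166.1]
orientation: [-1.479, 0.617, -0.622]
force: [0.5, -0.4, -0.3]
grip_width: 22.4
```

```bash
python3 av.py; python3 look.py 15 scene:295,150,85,85:7 top:200,130,110,100:7
python3 - <<'E'
from m import *
c=load("scene14"); im,f=sub(c,322,240,40,28); r,g,bl=im[...,0],im[...,1],im[...,2]
m=((g>130)&(bl-r>10)&(bl-r<70))
for ct in cv2.findContours(m.astype(np.uint8),cv2.RETR_EXTERNAL,cv2.CHAIN_APPROX_NONE)[0]:
    if cv2.contourArea(ct)>3000: print(plane(c,f(cen(ct)),15),fitc(plane(c,f(ct.reshape(-1,2)),15)))
E
```

```text
[ 0.1850864  -0.01981479 -1.28058366] [-0.01859041  0.00339864 -0.01797954]
t 25.68 pos [551.2 187.1 162.3] w 22.3 F [ 0.08 -0.39 -1.95] T [-0.041  0.001 -0.046]
q [ 0.208  0.347  1.622 -0.     1.175  1.   ]
x [ 0.7021 -0.7121 -0.0014] y [-2.6e-03 -7.0e-04 -1.0e+00] z [ 0.7121  0.7021 -0.0023] xang -45.4
t 26.08 pos [552.1 187.3 163.4] w 22.1 F [ 0.17 -0.57 -1.51] T [-0.057 -0.046  0.026]
q [ 0.208  0.346  1.62  -0.     1.175  1.   ]
x [ 7.021e-01 -7.121e-01 -2.000e-04] y [-4.e-04 -2.e-04 -1.e+00] z [ 7.121e-01  7.021e-01 -4.000e-04] xang -45.4
[[598.06713081 304.60928034  15.        ]] (array([597.97267485, 297.75815955]), np.float64(23.16715604913031))
[[667.81038625 231.63306215  15.        ]] (array([660.87222371, 234.62608705]), np.float64(25.85865748949353))
[[610.83207482 243.57800328  15.        ]] (array([610.53874595, 243.25965083]), np.float64(32.209733364185304))
```

View pics/scene15.png

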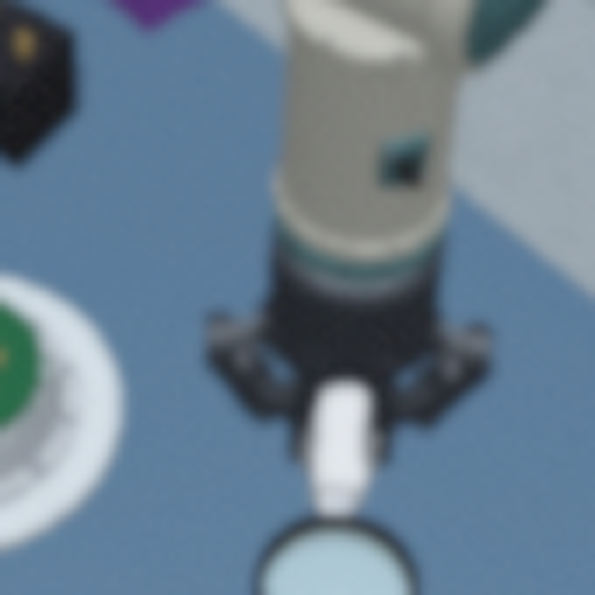

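View pics/top15.png

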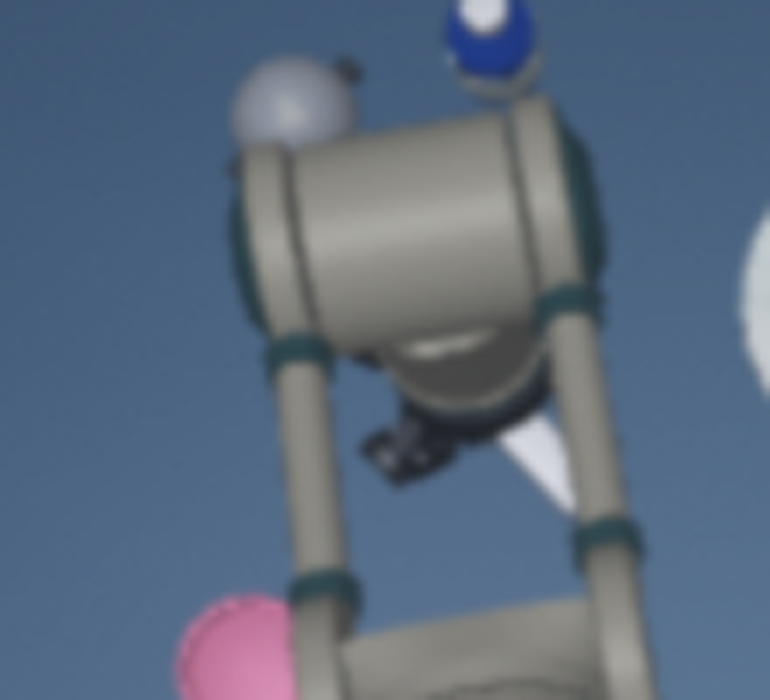

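Call:
apply_moves(
  commands=[
    [[0.2, -0.2, -0.13, 0], [0.4, -0.2, -0.27, 0], [0.6, 0, -0.4, 0], [0.7, 0, -0.47, 0], [0.7, 0, -0.47, 0], [0.7, 0, -0.47, 0], [0.7, 0, -0.47, 0], [0.7, 0, -0.47, 0], [0.7, 0, -0.47, 0], [0.7, 0, -0.47, 0]],
  ],
)

```text
time_s: 26.92
tool_pos: [579.9, 41.2, 172.3]
orientation: [-1.481, 0.619, -0.621]
force: [0.4, 0.4, -1.4]
grip_width: 22.5
```

Call:
apply_moves(
  commands=[
    [[0.7, 0, -0.47, 0], [0.7, 0, -0.47, 0], [0.7, 0, -0.47, 0], [0.7, 0, -0.47, 0], [0.7, 0, -0.47, 0], [0.6, 0, -0.41, 0], [0.4, 0, -0.28, 0], [0.2, 0, -0.14, 0], [0, 0, 0, 0], [0, 0, 0, 0]],
  ],
)

```text
time_s: 27.75
tool_pos: [600.1, -68.4, 171.7]
orientation: [-1.48, 0.62, -0.619]
force: [1.0, -0.2, -1.9]
grip_width: 22.4
```

```bash
python3 av.py; python3 look.py 16 scene:225,130,110,95:7 top:290,120,110,100:7
python3 -c "
from st import *
st([600.8,-72.9,161])"
```

```text
[ 0.0531457   0.05396003 -0.6555745 ] [-0.01036702  0.01190778 -0.01793621]
t 28.05 pos [600.2 -67.9 171.7] w 22.1 F [ 0.02  0.03 -1.12] T [ 0.011 -0.018 -0.026]
q [-0.228  0.369  1.562  0.     1.211  0.564]
x [ 0.7028 -0.7114 -0.    ] y [ 0.  0. -1.] z [0.7114 0.7028 0.    ] xang -45.35
t 28.45 pos [600.3 -68.6 171.7] w 22.0 F [-0.09  0.26 -0.64] T [-0.014  0.024  0.016]
q [-0.229  0.369  1.561 -0.     1.211  0.564]
x [ 0.7022 -0.712   0.    ] y [-0.e+00 -1.e-04 -1.e+00] z [ 7.120e-01  7.022e-01 -1.000e-04] xang -45.4
t 28.45 pos [600.3 -68.6 171.7] w 22.0 F [-0.09  0.26 -0.64] T [-0.014  0.024  0.016]
q [-0.229  0.369  1.561 -0.     1.211  0.564]
x [ 0.7022 -0.712   0.    ] y [-0.e+00 -1.e-04 -1.e+00] z [ 7.120e-01  7.022e-01 -1.000e-04] xang -45.4
tool delta mm [ 3.5 10.7 -2.7] units [ 0.173  0.534 -0.133]
```

View pics/scene16.png

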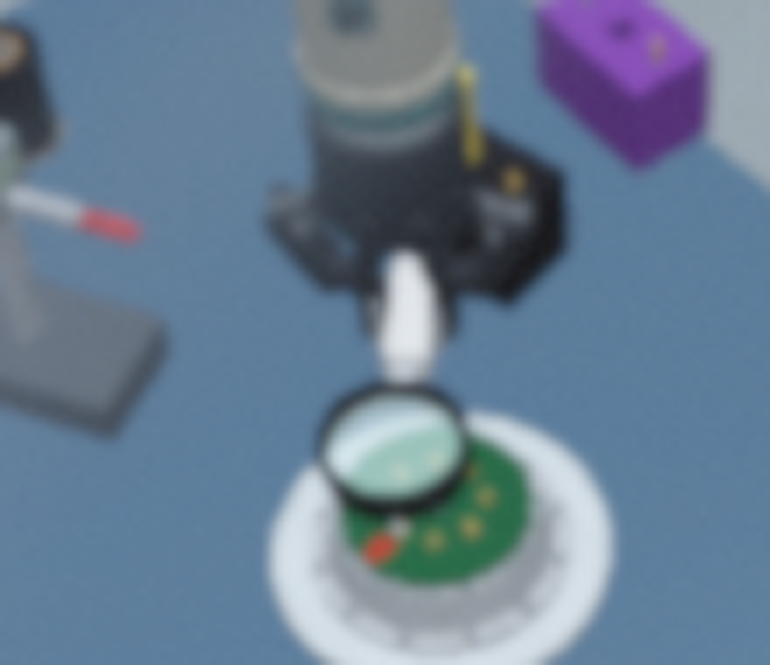

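View pics/top16.png

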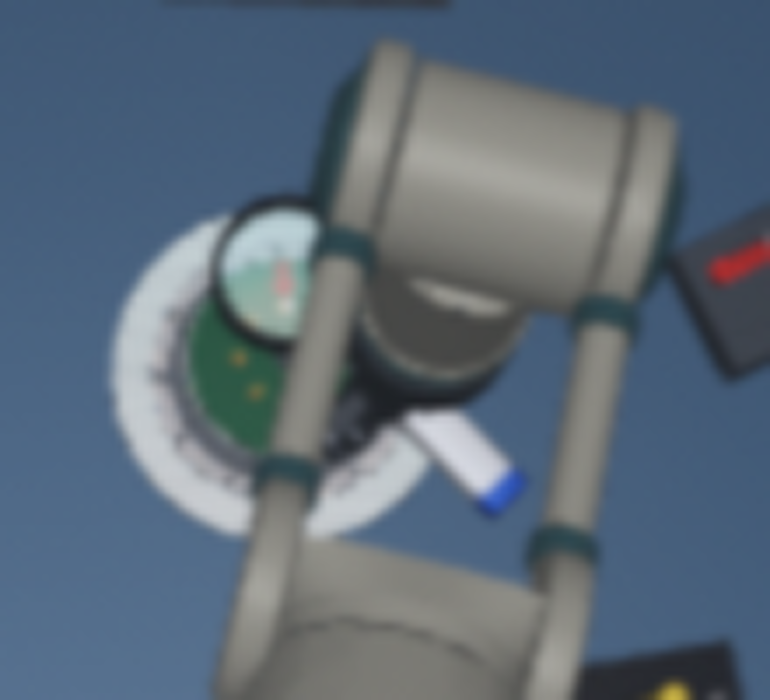

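Call:
apply_moves(
  commands=[
    [[0.08, 0.2, -0.06, 0], [0.09, 0.2, -0.07, 0], [0, 0.13, 0, 0], [0, 0, 0, 0], [0, 0, 0, 0], [0, 0, 0, 0]],
  ],
)

```text
time_s: 28.95
tool_pos: [600.8, -72.9, 161.0]
orientation: [-1.481, 0.62, -0.619]
force: [-0.8, -0.1, -0.7]
grip_width: 22.4
```

```bash
python3 av.py; python3 look.py 17 scene:225,130,110,95:7 top:290,120,110,100:7
python3 - <<'E'
from m import *
c=load("scene17"); im,f=sub(c,262,175,40,30); 
cv2.imwrite("pics/lz.png",im.astype(np.uint8)[:,:,::-1])
print((proj(c,[[658.8,-16.8,z] for z in (93,151,141,161)])-[262,175])*8+3.5)
t=load("top17"); im,f=sub(t,315,145,30,30,12); cv2.imwrite("pics/lzt.png",im.astype(np.uint8)[:,:,::-1])
print((proj(t,[[658.8,-16.8,z] for z in (93,151,141,161)])-[315,145])*12+5.5)
E
```

```text
[ 0.00889004  0.40703651 -1.28985061] [ 0.02070112  0.03147369 -0.00441149]
t 29.25 pos [600.9 -72.8 161.2] w 22.7 F [ 0.35 -0.24 -0.86] T [0.032 0.011 0.037]
q [-0.235  0.379  1.574 -0.     1.188  0.557]
x [ 7.022e-01 -7.120e-01  3.000e-04] y [ 3.e-04 -1.e-04 -1.e+00] z [7.120e-01 7.022e-01 1.000e-04] xang -45.4
t 29.65 pos [600.8 -72.8 161.1] w 22.8 F [-0.3   0.27 -1.94] T [-0.052 -0.013  0.018]
q [-0.236  0.379  1.574 -0.     1.188  0.557]
x [ 7.021e-01 -7.120e-01  1.000e-04] y [ 0.e+00 -1.e-04 -1.e+00] z [ 7.120e-01  7.021e-01 -1.000e-04] xang -45.4
[[159.24427328 242.24453132]
 [148.17269097 165.40920001]
 [150.13681895 179.05199119]
 [146.18463    151.5948857 ]]
[[186.35831594 223.4086456 ]
 [198.58741065 176.41187816]
 [196.40985737 184.78067237]
 [200.79509865 167.9270957 ]]
```

View pics/lz.png

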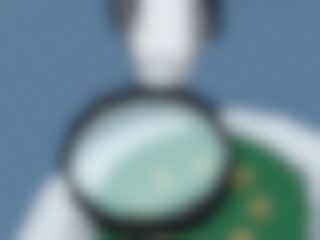

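View pics/lzt.png

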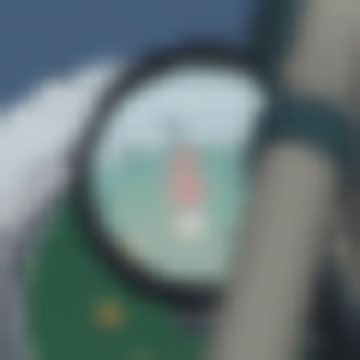

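Run:
```python
from m import *
th=np.linspace(0,2*np.pi,200)
for n,bx,k in(("scene",(262,175,40,30),8),("top",(315,140,40,40),8)):
    c=load(n+"17"); im,f=sub(c,*bx,k)
    D=c["depth"]; vv,uu=np.mgrid[0:400,0:640]; P=(ray(c,np.c_[uu.ravel(),vv.ravel()])*D.ravel()[:,None]+np.array(c["xyz"])).reshape(400,640,3)
    col=c["color"].astype(int)
    d=P-np.array([658.8,-16.8,0]); rr=np.hypot(d[...,0],d[...,1])
    for lo,hi in((0,30),(30,34),(34,37)):
        m=(rr<hi)&(rr>lo)&(P[...,2]>130)&(P[...,2]<180)
        print(n,"r",lo,hi,"z",np.nanmean(P[m][:,2]).round(2),np.nanstd(P[m][:,2]).round(2),m.sum())
    m=(rr<36)&(P[...,2]>145)&(P[...,2]<175)&(col.sum(2)<240)
    q=P[m]; print("dark ring pts",len(q),"mean",q.mean(0).round(1),"xr",q[:,0].min().round(),q[:,0].max().round(),"yr",q[:,1].min().round(),q[:,1].max().round())
    A=np.c_[q[:,:2]-[658.8,-16.8],np.ones(len(q))]; print("plane fit (slope x,y,z0)",np.linalg.lstsq(A,q[:,2],rcond=None)[0])
    # handle height
    m=(col.min(2)>150)&(P[...,2]>150)&(P[...,2]<175)&(rr<160)&(rr>50); q=P[m]; print("handle",len(q),q.mean(0) if len(q) else "")
    red=(col[...,0]-col[...,1]>55)&(P[...,2]>130)&(abs(P[...,0]-680)<40)&(abs(P[...,1]+240)<40); print("scriber",red.sum(),P[red][:,2].mean())
    if n=="scene":
        g=lambda r,z:np.c_[658.8+r*np.cos(th),-16.8+r*np.sin(th),np.full(200,z)]
        h=(np.r_[proj(c,g(38,161)),proj(c,g(38,141))]-bx[:2])*k+3.5; print("pred outer bbox",h.min(0),h.max(0))
        h=(proj(c,g(33,161))-bx[:2])*k+3.5; h2=(proj(c,g(33,141))-bx[:2])*k+3.5; print("inner top",h.min(0),h.max(0),"bot",h2.min(0),h2.max(0))
        L=im.sum(2)
        for row in(130,150,165,180): print(row,"profile",L[row,40:250:6].tolist())
        for cc in(130,148,165): print(cc,"col",L[70:240:6,cc].tolist())
```

```text
scene r 0 30 z 152.95 1.27 171
scene r 30 34 z 154.52 5.28 44
scene r 34 37 z 154.95 5.58 124
dark ring pts 37 mean [667.2   4.2 152.2] xr 625.0 694.0 yr -52.0 19.0
plane fit (slope x,y,z0) [-4.52671048e-02 -1.09380967e-01  1.54872007e+02]
handle 87 [605.25100277 -71.92973113 161.65578755]
scriber 12 153.84272742339286
pred outer bbox [58.35661224 82.66117547] [236.81724531 250.03846314]
inner top [69.9168828  91.59405488] [222.41028708 213.45953772] bot [ 74.8178995  119.37425388] [225.41508737 240.55561641]
130 profile [373, 372, 365, 351, 312, 270, 261, 306, 382, 459, 508, 541, 569, 595, 617, 631, 642, 647, 647, 645, 637, 626, 614, 603, 579, 549, 521, 495, 439, 374, 344, 378, 444, 506, 541]
150 profile [375, 367, 351, 312, 284, 328, 435, 528, 599, 642, 661, 669, 670, 661, 644, 623, 597, 574, 559, 549, 542, 537, 537, 534, 536, 538, 538, 539, 528, 485, 410, 321, 237, 207, 226]
165 profile [378, 371, 359, 325, 335, 419, 536, 614, 663, 678, 672, 654, 621, 585, 560, 548, 540, 538, 540, 543, 546, 546, 542, 540, 540, 549, 561, 563, 539, 475, 384, 286, 225, 221, 244]
180 profile [407, 454
[... 242 characters left out ...]
34, 600, 567, 545, 540, 539, 539, 541, 538, 522, 459, 344, 226, 147, 117, 119]
148 col [568, 529, 445, 317, 262, 327, 422, 514, 584, 627, 647, 638, 604, 569, 547, 538, 541, 545, 548, 547, 549, 550, 536, 477, 363, 240, 150, 131, 143]
165 col [583, 548, 473, 340, 270, 325, 424, 523, 596, 631, 627, 597, 561, 543, 536, 538, 549, 560, 572, 571, 560, 539, 507, 430, 309, 194, 125, 138, 170]
top r 0 30 z 151.04 1.7 174
top r 30 34 z 154.2 4.53 45
top r 34 37 z 154.69 5.81 39
dark ring pts 31 mean [659.3  -1.9 156.2] xr 623.0 693.0 yr -29.0 18.0
plane fit (slope x,y,z0) [ 1.09754930e-02 -9.87389866e-02  1.57655989e+02]
handle 82 [ 571.91160557 -101.80869782  160.2091017 ]
scriber 24 152.0081049298794
```

Run:
```python
from m import *
t=load("top17"); k=12; im,f=sub(t,312,142,36,36,k); L=im.sum(2)
cx,cy=658.8,-16.8
fw=lambda P:(proj(t,P)-[312,142])*k+5.5
print("center151",fw([[cx,cy,151]]))
for nm,dx,dy in(("left",0,1),("up",1,0),("down",-1,0)):
    print(nm,[(r,z,fw([[cx+r*dx,cy+r*dy,z]])[0].round(0).tolist()) for r in(33,38) for z in(161,151,141)])
row=int(fw([[cx,cy,151]])[0,1]); c0=int(fw([[cx,cy,151]])[0,0])
print("row",row,list(zip(range(70,190,6),L[row,70:190:6].tolist())))
print("col",c0,list(zip(range(60,380,8),L[60:380:8,c0].tolist())))
for n,b in(("top",1),("scene",0)):
    c=load(n+"17");D=c["depth"]; vv,uu=np.mgrid[0:400,0:640]; P=(ray(c,np.c_[uu.ravel(),vv.ravel()])*D.ravel()[:,None]+np.array(c["xyz"])).reshape(400,640,3)
    d=P-np.array([cx,cy,0]); rr=np.hypot(d[...,0],d[...,1]); m=(rr<26)&(abs(P[...,2]-152)<8)&(c["color"].astype(int).sum(2)>330)
    q=P[m]; x,res,_,_=np.linalg.lstsq(np.c_[q[:,:2]-[cx,cy],np.ones(len(q))],q[:,2],rcond=None); print(n,"lens plane",x,len(q),"tilt deg",np.degrees(np.hypot(*x[:2])))
```

```text
center151 [[234.58741065 212.41187816]]
left [(33, 161, [121.0, 201.0]), (33, 151, [119.0, 209.0]), (33, 141, [118.0, 218.0]), (38, 161, [103.0, 200.0]), (38, 151, [102.0, 209.0]), (38, 141, [101.0, 217.0])]
up [(33, 161, [238.0, 91.0]), (33, 151, [236.0, 101.0]), (33, 141, [234.0, 110.0]), (38, 161, [239.0, 75.0]), (38, 151, [237.0, 84.0]), (38, 141, [234.0, 93.0])]
down [(33, 161, [235.0, 317.0]), (33, 151, [233.0, 325.0]), (33, 141, [231.0, 333.0]), (38, 161, [235.0, 335.0]), (38, 151, [233.0, 342.0]), (38, 141, [230.0, 350.0])]
row 212 [(70, 523), (76, 516), (82, 505), (88, 489), (94, 447), (100, 396), (106, 310), (112, 247), (118, 228), (124, 267), (130, 337), (136, 408), (142, 454), (148, 460), (154, 465), (160, 460), (166, 459), (172, 459), (178, 460), (184, 461)]
col 234 [(60, 279), (68, 251), (76, 210), (84, 162), (92, 177), (100, 260), (108, 405), (116, 534), (124, 577), (132, 604), (140, 602), (148, 591), (156, 585), (164, 575), (172, 561), (180, 518), (188, 479), (196, 470), (204, 471), (212, 480), (220, 489), (228, 492), (236, 499), (244, 515), (252, 543), (260, 557), (268, 541), (276, 516), (284, 496), (292, 492), (300, 480), (308, 418), (316, 320), (324, 214), (332, 148), (340, 143), (348, 173), (356, 207), (364, 210), (372, 214)]
top lens plane [ 4.11300334e-03 -3.81190322e-02  1.51445202e+02] 144 tilt deg 2.1967364837715158
scene lens plane [-9.51084859e-03 -7.64078096e-03  1.53053601e+02] 138 tilt deg 0.6990032844140033
```

Run:
```python
from m import *
from cell import arm
cx,cy=658.8,-16.8
def fit(c,x0,y0,r0,r1,zlo,zhi,m2=None):
    D=c["depth"]; vv,uu=np.mgrid[0:400,0:640]; P=(ray(c,np.c_[uu.ravel(),vv.ravel()])*D.ravel()[:,None]+np.array(c["xyz"])).reshape(400,640,3)
    rr=np.hypot(P[...,0]-x0,P[...,1]-y0); m=(rr<r1)&(rr>r0)&(P[...,2]>zlo)&(P[...,2]<zhi)
    if m2 is not None: m&=m2(c["color"].astype(int),uu,vv)
    q=P[m]; x=np.linalg.lstsq(np.c_[q[:,:2]-[x0,y0],np.ones(len(q))],q[:,2],rcond=None)[0]; return x.round(4),len(q)
for n in("top","scene"):
    L=[arm.capture(n) for _ in range(14)]
    c=dict(L[0]); c["color"]=np.mean([x["color"].astype(float) for x in L],0).round().astype(np.uint8)
    D=np.array([x["depth"] for x in L]); D[D==0]=np.nan; c["depth"]=np.nanmedian(D,0); pickle.dump(c,open(n+"18.pkl","wb"))
    print(n,"board ref",fit(load(n+"A"),633.1,-19.2,0,45,78,92),"lens",fit(c,cx,cy,0,28,146,160,(lambda C,u,v:(u<334)) if n=="top" else None),
      "handle",fit(c,600.8,-72.8,0,100,155,170,lambda C,u,v:C.min(2)>150))
o=arm.get_obs(); print(o["time_s"],o["tool_pos"],o["dq"].round(4),o["force"])
```

```text
top board ref (array([3.70000e-03, 3.00000e-03, 8.48831e+01]), 481) lens (array([ 1.520000e-02, -3.300000e-02,  1.512476e+02]), 140) handle (array([ 6.76000e-02, -8.40000e-02,  1.59828e+02]), 82)
scene board ref (array([ 4.40000e-03, -0.00000e+00,  8.65777e+01]), 376) lens (array([ 3.000000e-03, -4.700000e-03,  1.529267e+02]), 153) handle (array([-5.630000e-02, -3.210000e-02,  1.619521e+02]), 93)
31.05 [600.83578591 -72.83638505 161.10408644] [ 0.0017 -0.001  -0.0006 -0.0009  0.0005  0.0014] [ 0.21367106 -0.82930625 -1.7074634 ]
```

Run:
```python
from m import *
for n in("top","scene"):
    c=load(n+"A"); D=c["depth"]; vv,uu=np.mgrid[0:400,0:640]; P=(ray(c,np.c_[uu.ravel(),vv.ravel()])*D.ravel()[:,None]+np.array(c["xyz"])).reshape(400,640,3)
    rr=np.hypot(P[...,0]-610,P[...,1]-242.5)
    q=P[rr<26]; x=np.linalg.lstsq(np.c_[q[:,:2]-[610,242.5],np.ones(len(q))],q[:,2],rcond=None)[0]
    b=P[(rr>60)&(rr<85)&(P[...,2]<6)][:,2]
    h=P[(rr<150)&(rr>60)&(c["color"].min(2)>165)&(P[...,2]>10)][:,2]
    print(n,"lens",x.round(4),"bench",np.nanmean(b),"handle",h.mean())
```

```text
top lens [9.9000e-03 7.0000e-04 9.9085e+00] bench -1.7055657958456882 handle 19.753737122748742
scene lens [-1.78000e-02  8.70000e-03  1.16467e+01] bench -0.21963250970492162 handle 48.57616889924423
```

Run:
```python
from m import *
a=load("sceneA");b=load("scene18"); d=np.abs(a["color"].astype(int)-b["color"].astype(int)).sum(2)
cv2.imwrite("pics/diff.png",np.vstack([np.clip(d*2,0,255).astype(np.uint8)[90:290,180:480],cv2.cvtColor(b["color"],cv2.COLOR_RGB2GRAY)[90:290,180:480]]))
P=np.load("topP.npy")
```

```text
(no output)
```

View pics/diff.png

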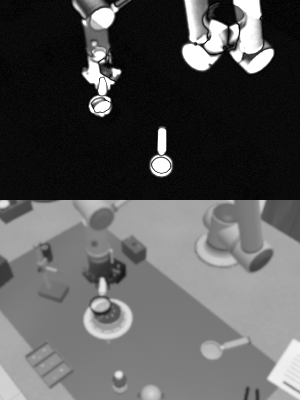

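The difference picture shows changes only at the arm and at the loupe's old and new places. The pot at about (100,55) has a faint change where the arm now stands in front, so I'm checking it and the brush once before handing in.

Run:
```python
from m import *
a=load("sceneA");b=load("scene18")
x=np.hstack([cv2.resize(i["color"][120:185,255:320,::-1],None,fx=6,fy=6,interpolation=cv2.INTER_CUBIC) for i in(a,b)]); cv2.imwrite("pics/cmp.png",x)
```

```text
(no output)
```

View pics/cmp.png

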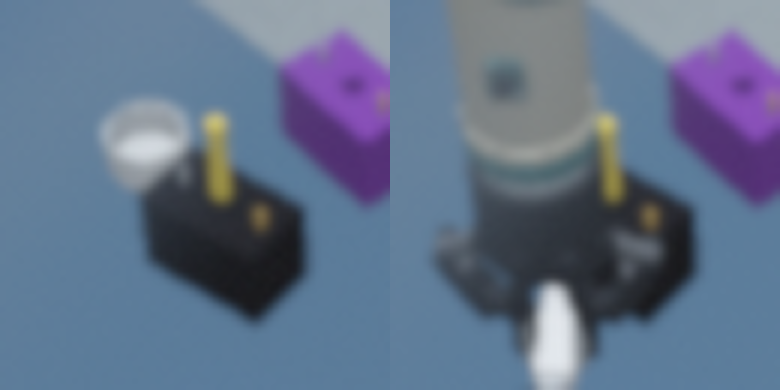

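The brush stands where it was: its top is at (215,122) before and (606-390,122) after. The arm only hides the pot, which had not moved in the earlier view after the brush was put back.

```bash
python3 -c "
from cell import arm
print(arm.sign_off()); o=arm.get_obs(); print(o['time_s'],o['tool_pos'])"
```

```text
the job is handed in; nothing more can be done
None
the job is handed in; nothing more can be done
```

The job is done and handed in at about 31 s of the 59 s. `sign_off` gives no verdict, so the result below rests on my own checks.

**Brush:**
- I dipped the bristles in the pot to about 13 mm above the bench, roughly mid-mouth.
- I dabbed the flagged terminal with about 0.9 N, or 2–3 mm of bristle give.
- I put the brush back until the collar touched the stand (about 2.5 N). In the scene camera it stands at the same pixels as before.

**Loupe:**
- **Height:** the arm's reading puts the lens middle at about 151 mm, and I measured the scriber at about 151 mm. The depth images put the lens 0–1 mm higher than the scriber.
- **Centring:** the scene camera shows the lens centred on the terminal. The top camera suggests about 1 mm off along y, which is within calibration, so I left it.
- **Level:** the scene camera and the handle heights say level within about 0.5°. The top camera's plane fit said about 2°, but the arm partly hides the lens there. The same fit was off by about 1° when the loupe lay flat, so I did not correct for it.
- **Still and clear:** the arm was still, with only the loupe's weight on the wrist.

**Rest of the bench:** before-and-after scene images show changes only at the arm and the loupe. In the last view the arm hides the pot. It was in place in the view taken after the brush went back.

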